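Fetch the finned control unit from behind the bench supplies

TASK

The control unit with the cooling fins lies at the back of the bench, behind the solder spool, the flux jar and the cleaner dispenser: stand those three upright on the grey silicone mat at the side, and then lift the finned unit out and lay it, fins up, in the board holder, between its two jaws and lined up with it. Only when it lies there, put the three back where they belong: the spool over the pin of its stand, the jar in its round dish and the dispenser in its square drip tray. Leave the other control unit, the one with the plain black lid, as it lies, do not drop anything or tip it over, and let go of everything at the end.

Things in the scene. Friction and masses are not known exactly. Their poses are not given: they have to be found in the camera images.
- spool_mid (a point): Solder spool standing on end: grey wound solder between black flanges, 60 mm diameter, 64 mm high, with a 30 mm hole right through along its axis. The point is its centre, half-way up (32 mm above its foot); z is its axis, up. Loose, 0.2 to 0.45 kg. Stands over the pin of the stand at the start.
- jar_mid (a point): Flux jar: closed round white tub with a black screw lid, 58 mm diameter at the lid (56 mm below it), 64 mm high. The point is its centre, half-way up (32 mm); z up. Loose, 0.1 to 0.22 kg. Stands in the round dish at the start.
- dispenser_mid (a point): Cleaner dispenser: closed square pale bottle, body 52 x 52 mm and 70 mm high, then a thin neck and a steel cap dish of 44 mm diameter; 92 mm high in all. The point is its centre, half-way up (46 mm above its foot); x and y are square to its flat sides, z up. Loose, 0.14 to 0.28 kg. Stands in the square drip tray at the start.
- unit_mid (a point): Control unit to fetch: aluminium, seven fins on top, black connector at its +y end; 62 (x) x 112 (y) x 38 mm high. The point is its centre, half-way up. Loose, 0.2-0.4 kg. Lies on a fixed foam pad 15 mm high; in front, the supplies' holders (10 mm high, bar the pin) reach to about 5 mm from it and the supplies to about 15 mm; behind, 69 mm off, a station 128 mm high. Grip it across x at its middle.
- plain_unit_mid (a point): Another control unit of the same size (62 x 112 x 38 mm) with a plain black lid and no fins, lying on the bench at the back, to the left or right of the finned one. The point is its centre, half-way up. Loose; it stays where it is.
- stand: Stand for the spool: steel disc 80 mm diameter and 8 mm thick, with an upright pin of 12 mm diameter in its centre whose round top is 54 mm above the bench. Fixed. Origin at the centre of its underside, on the bench; the spool rests on the disc, 8 mm up.
- jardish: Round rubber dish for the jar: 82 mm outside and 76 mm inside diameter, rim 10 mm high, floor 4 mm thick. Fixed. Origin at the centre of its underside, on the bench.
- driptray: Square steel drip tray for the dispenser: 76 x 76 mm outside, 70 x 70 mm inside, rim 10 mm high, floor 3 mm thick. Fixed. Origin at the centre of its underside, on the bench; x and y are square to its sides.
- mat: Grey silicone mat, 170 mm (x) by 220 mm (y), 4 mm thick, flat on the bench to the left or the right. Fixed. Origin at the centre of its underside. Room for the three supplies.
- holder: Board holder, fixed: plate 76 mm (x) by 180 mm (y), top 8 mm above the bench, between two rods; across it two black jaws, not moving, inner faces 66 mm either way from the centre along y (132 mm apart), tops 35 mm above the bench. Origin at the centre of its underside. The unit lies on the plate, its long (y) axis along the holder's y, either way round.
There are look-alikes about, which are no part of the job. What is shaped like the holder but pink is not meant. What is shaped like the part that bears dispenser_mid but orange or turquoise is not meant.

How it is judged (in metres and radians):
On the way, in this order (a step that is already met when the one before it is completed fails the run):
1. the spool, the jar and the dispenser all stand upright and released on the mat, the finned unit still in its place (x of spool_mid in the frame of mat between -0.085 and 0.085 m and y of spool_mid in the frame of mat between -0.11 and 0.11 m and z of each of spool_mid, jar_mid in the frame of mat below 0.042 m and angle between each of spool_mid, jar_mid, dispenser_mid's own z axis and vertical below 0.12 rad and contact force between each of spool, jar, dispenser and the fingers below 0.3 N and linear speed of each of spool, jar, dispenser below 0.03 m/s and x of jar_mid in the frame of mat between -0.085 and 0.085 m and y of jar_mid in the frame of mat between -0.11 and 0.11 m and x of dispenser_mid in the frame of mat between -0.085 and 0.085 m and y of dispenser_mid in the frame of mat between -0.11 and 0.11 m and z of dispenser_mid in the frame of mat below 0.056 m and distance of unit_mid from where it was at the start of the episode below 0.025 m), for 0.2 s.
2. the finned unit lies released in the board holder, while the three still stand on the mat (x of unit_mid in the frame of holder between -0.015 and 0.015 m and y of unit_mid in the frame of holder between -0.015 and 0.015 m and z of unit_mid in the frame of holder below 0.031 m and angle between unit_mid's own z axis and vertical below 0.08 rad and angle between the y axis of unit_mid and the y axis of holder, either way round below 0.2 rad and contact force between each of unit, spool, jar, dispenser and the fingers below 0.3 N and linear speed of unit below 0.02 m/s and x of spool_mid in the frame of mat between -0.085 and 0.085 m and y of spool_mid in the frame of mat between -0.11 and 0.11 m and z of each of spool_mid, jar_mid in the frame of mat below 0.042 m and angle between each of spool_mid, jar_mid, dispenser_mid's own z axis and vertical below 0.12 rad and linear speed of each of spool, jar, dispenser below 0.03 m/s and x of jar_mid in the frame of mat between -0.085 and 0.085 m and y of jar_mid in the frame of mat between -0.11 and 0.11 m and x of dispenser_mid in the frame of mat between -0.085 and 0.085 m and y of dispenser_mid in the frame of mat between -0.11 and 0.11 m and z of dispenser_mid in the frame of mat below 0.056 m), for 0.2 s.
At the end, for the whole second after the job is handed in: Finned unit flat in the holder (centre within 15 mm along and across, in line within 0.2 rad); spool down on its stand over the pin and jar down in its round dish (13.5 mm), dispenser down in its square tray (15.5 mm), all upright, released, at rest (x of unit_mid in the frame of holder between -0.015 and 0.015 m and y of unit_mid in the frame of holder between -0.015 and 0.015 m and z of unit_mid in the frame of holder below 0.031 m and angle between unit_mid's own z axis and vertical below 0.08 rad and angle between the y axis of unit_mid and the y axis of holder, either way round below 0.2 rad and contact force between each of unit, spool, jar, dispenser and the fingers below 0.3 N and linear speed of each of unit, spool, jar, dispenser below 0.02 m/s and horizontal distance between spool_mid and stand below 0.0135 m and z of spool_mid in the frame of stand below 0.044 m and angle between each of spool_mid, jar_mid, dispenser_mid's own z axis and vertical below 0.1 rad and horizontal distance between jar_mid and jardish below 0.0135 m and z of jar_mid in the frame of jardish below 0.04 m and horizontal distance between dispenser_mid and driptray below 0.0155 m and z of dispenser_mid in the frame of driptray below 0.053 m); the robot touches nothing.
It fails at once if the plain-lidded unit was disturbed (moved more than 15 mm) (distance of plain_unit_mid from where it was at the start of the episode above 0.015 m).
It fails at once if a supply or the finned unit was tipped over (angle between any of spool_mid, jar_mid, dispenser_mid, unit_mid's own z axis and vertical above 0.7 rad).
It fails at once if a supply or the finned unit was dropped (falling free of the fingers at over 0.7 m/s, a drop of about 25 mm) ((contact force between spool and the fingers below 0.05 N and linear speed of spool above 0.7 m/s) or (contact force between jar and the fingers below 0.05 N and linear speed of jar above 0.7 m/s) or (contact force between dispenser and the fingers below 0.05 N and linear speed of dispenser above 0.7 m/s) or (contact force between unit and the fingers below 0.05 N and linear speed of unit above 0.7 m/s)).
It also fails if it takes over 144 s, if anything falls off the work surface, if the arm or the gripper's body presses on something with over 40 N, if the wrist force passes 120 N, or if a joint passes its speed limit or range.

ROBOT

A 6-joint arm with a two-finger parallel gripper is mounted at the origin on the work surface. World frame = base frame: x ahead of the robot, y to its left, z up, the work surface at z = 0. Lengths are in mm, angles in degrees, forces in N, time in s.
With the tool pointing down it reaches from about 300 to 850 mm from the base axis. Payload 4.2 kg.
Tool frame: the origin (TCP) lies between the finger pads; the fingertips stand 22 mm ahead of it and the grasp point (between the pads) lies 3 mm ahead of it; z points along the fingers, y is the direction in which the jaws open and shut (so a half turn about z gives the same grasp; the last joint's range is limited). The gripper opens to 91 mm and grips with 3 to 60 N. Pads are 32 mm wide; open, the fingers measure 118 mm over their backs; the gripper's body (76 mm by 178 mm) begins 60 mm behind the grasp point.
Start: joints at [-64.916, 18.312, 89.639, -0, 72.044, -1.146], TCP at [254.141, -515.805, 215.876] pointing down, gripper open.
Joint ranges: [-177.97, 177.97], [-48.28, 115.42], [12.27, 149.76], [-77.06, 257.06], [2.81, 150.46], [-146.56, 146.56]. Speed limits (degrees/s): [147.25, 147.25, 180, 180, 180, 180].

INTERFACE

Orientations are given as [roll, pitch, yaw] about the fixed x, y, z axes, in that order (R = Rz(yaw) Ry(pitch) Rx(roll)).
In Python, from workcell import telemetry, cams, env gives the robot as it stands.
- The arm moves only by the shell command python3 -m inch 'ROWS' [FORCE]. ROWS is JSON, a list of rows, each an object of numbers: "x", "y", "z": the shift along the tool's x, y, z in cm; "yaw": the turn about the tool's z in units of 5 degrees (1.0 is 5 degrees); "gripper": the gripper's target within -1 to 1 (fully open at 1, half-way at 0, shut at -1). A call has 1 to 12 rows; each row shifts and turns the commanded pose from where the row before left it, along the tool's axes as they then stand; what a row does not reach is not made up. A row lasts 1/12 s, in which the tool goes at most 41.7 mm and 7.16 degrees, less where a joint would pass 70% of its speed; a pose out of reach is approached as far as the arm can. A call is refused whole if a number of a shift passes 4.17 or a number of a turn 1, either way. A call with a gripper value outside its range is refused whole. The fingers move at their own pace and stop on an object; FORCE is the grip in N (left out, the last holds). Time passes only in rows, so rows that do not move let the fingers close. It gives the time, the measured TCP pose, the force and the opening at its end, in the units of the state.
- telemetry.state(): the state, without advancing time (a new reading comes with each control period).
- cams.grab_frame(name): name is "scene" or "top"; returns a dict with "pixels" (420x560x3 uint8, red, green, blue), "mtx" (3x3 intrinsics, pixels), "rvec" (rotation vector, rad) and "tvec" (3), from world to camera coordinates, as OpenCV has them. Camera axes: x right, y down, z forward; pixel columns grow to the right and rows downward; lengths in mm; the calibration is good to about 2 mm. A picture is of the moment at which its call begins. There is no depth.
- env.job_done(): hands the job in, once; it reports no verdict.
The state is a dict: "time_s": time; "qpos": joint angles; "qvel": joint speeds; "effort": joint torques, N m; "ee_pos": TCP position; "ee_rot": TCP orientation; "force": force on the tool from outside, world axes, zero at the start; "torque": the same for the moment, N m; "gripper_width": finger opening in mm.
Only numpy, scipy, OpenCV 4.12 (cv2) and the standard library are available. Lean on these libraries where they do the work, as an engineer would, in place of code of your own. Each camera call takes 0.05 s, during which the arm holds its last target. There are 200 camera calls.

## Working session

There is one attempt and no reset: what is moved stays moved. The work goes in short steps, Python scripts to look and compute and a shell command to move; the robot and the scene stay as the last step left them, time stands still between calls to the robot, and variables do not carry over. Pictures are saved under pics/ and viewed, about 12 in all and at most 16, crops included, and the job is handed in when it is done.

```bash
ls; mkdir -p pics; python3 - <<'E'
from workcell import telemetry,cams
import cv2,numpy as np
print(telemetry.state())
for n in("scene","top"):
    f=cams.grab_frame(n); np.savez(f"pics/{n}0.npz",**f)
    cv2.imwrite(f"pics/{n}0.png",f["pixels"][:,:,::-1])
    R=cv2.Rodrigues(np.array(f["rvec"]))[0]; print(n,f["mtx"],(-R.T@np.array(f["tvec"]).ravel()),R)
E
```

```text
pics
{'time_s': 0.0, 'qpos': array([-6.49151025e+01,  1.83507350e+01,  8.97068618e+01,  4.93839017e-04,
        7.20441365e+01, -1.14528298e+00]), 'qvel': array([ 0.00501107, -0.01192289,  0.02924608, -0.01054127,  0.05014137,
       -0.03145895]), 'effort': array([ 1.63307905e-03, -4.12451684e+01, -2.31975281e+01,  7.27242208e-02,
        4.55977803e-02, -1.52773623e-04]), 'ee_pos': array([ 253.93027456, -515.32365398,  215.0262806 ]), 'ee_rot': array([-1.79898296e+02, -2.50282832e-03,  2.62300256e+01]), 'force': array([ 0.65954634,  0.20056284, -0.06465448]), 'torque': array([ 0.0017598 , -0.0138089 ,  0.08115831]), 'gripper_width': 91.3654344711693}
scene [[492.45304879   0.         272.43786678]
 [  0.         492.45304879 210.35677141]
 [  0.           0.           1.        ]] [1023.50327739 -355.59746547 1099.96173762] [[ 0.5138512   0.85784883  0.00723317]
 [ 0.73824563 -0.43788275 -0.51308098]
 [-0.43697864  0.26898713 -0.85830973]]
top [[395.2686847    0.         283.43842644]
 [  0.         395.2686847  212.8933167 ]
 [  0.           0.           1.        ]] [384.87894745 -28.06505609 986.37341271] [[-0.01798821 -0.99978316 -0.01049104]
 [-0.99367249  0.01903978 -0.11069088]
 [ 0.11086662  0.00843353 -0.99379951]]
```

View pics/scene0.png

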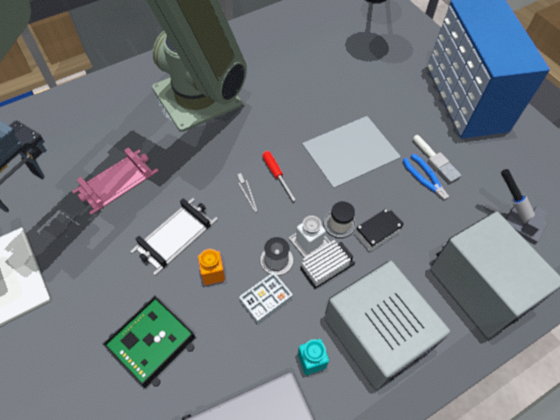

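View pics/top0.png

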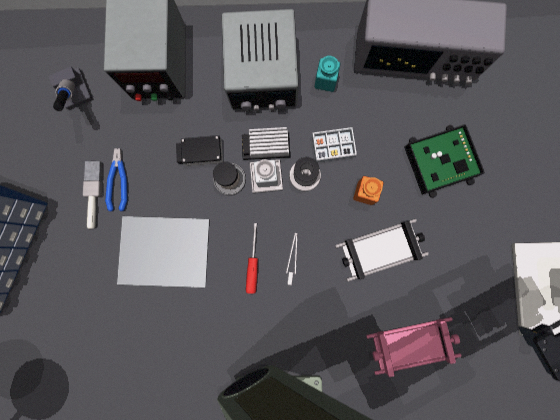

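The top view shows the mat (163,252), the jar (229,178), the dispenser (267,173), the spool (306,173), the finned unit (267,143), the plain unit (199,150), the white holder (383,250) and the pink decoy (415,347). I'll look closer before I set up masks.

```bash
python3 - <<'E'
import cv2
a=cv2.imread("pics/top0.png")[118:298,170:440]; b=cv2.imread("pics/scene0.png")[190:300,120:410]
cv2.imwrite("pics/c1.png",cv2.resize(a,None,fx=2.9,fy=2.9,interpolation=cv2.INTER_CUBIC)); cv2.imwrite("pics/c2.png",cv2.resize(b,None,fx=2.7,fy=2.7,interpolation=cv2.INTER_CUBIC))
E
```

```text
(no output)
```

View pics/c1.png

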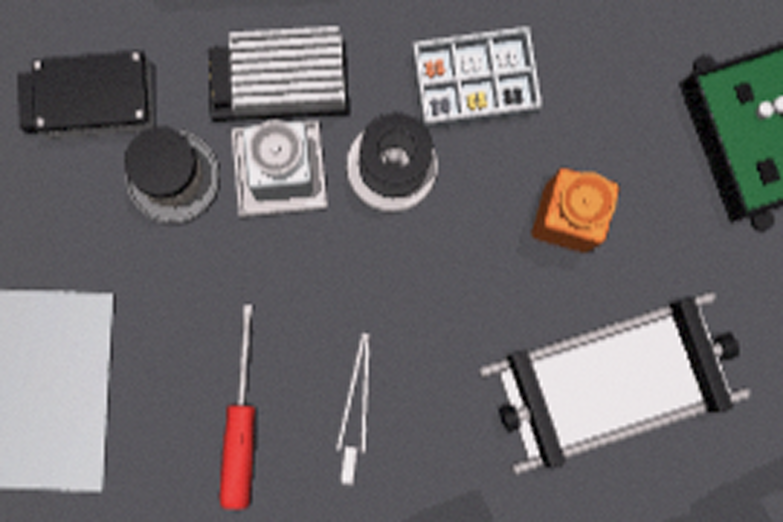

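View pics/c2.png

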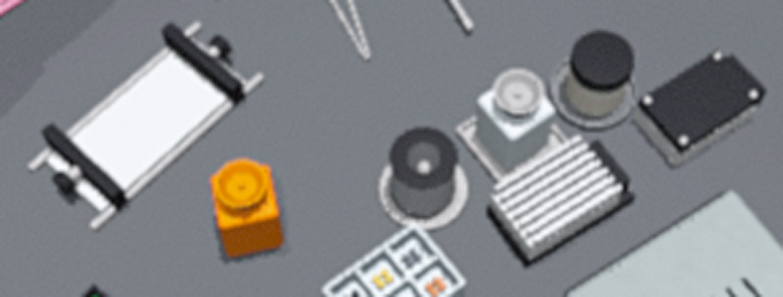

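Both crops agree: the connector of the finned unit is at its left (+y) end in the top view, and the fins run along its length. Next I take blob centres in both views and triangulate them.

```bash
cat > h.py <<'E'
import cv2,numpy as np
V={}
def load(tag="0"):
    for n in("scene","top"): V[n]=dict(np.load(f"pics/{n}{tag}.npz"))
def grab(tag):
    from workcell import cams
    for n in("scene","top"):
        f=cams.grab_frame(n); np.savez(f"pics/{n}{tag}.npz",**f); cv2.imwrite(f"pics/{n}{tag}.png",f["pixels"][:,:,::-1])
    load(tag)
def ray(n,p):
    f=V[n]; R=cv2.Rodrigues(f["rvec"])[0]; d=R.T@np.linalg.inv(f["mtx"])@[p[0],p[1],1.]
    return -R.T@f["tvec"].ravel(), d/np.linalg.norm(d)
def onz(n,p,z): c,d=ray(n,p); return c+d*(z-c[2])/d[2]
def tri(pt,ps):
    (a,u),(b,v)=ray("top",pt),ray("scene",ps)
    s=np.linalg.lstsq(np.c_[u,-v],b-a,rcond=None)[0]; P,Q=a+s[0]*u,b+s[1]*v
    return ((P+Q)/2).round(1), round(np.linalg.norm(P-Q),1)
def blobs(n,roi,lo,hi,amin=60,smax=255,close=0):
    x0,y0,x1,y1=roi; s=4
    im=cv2.resize(V[n]["pixels"][y0:y1,x0:x1],None,fx=s,fy=s,interpolation=cv2.INTER_LINEAR)
    hsv=cv2.cvtColor(im,cv2.COLOR_RGB2HSV); m=cv2.inRange(hsv,(0,0,lo),(180,smax,hi))
    if close: m=cv2.morphologyEx(m,cv2.MORPH_CLOSE,np.ones((close*s,close*s),np.uint8))
    out=[]
    for c in cv2.findContours(m,cv2.RETR_EXTERNAL,cv2.CHAIN_APPROX_NONE)[0]:
        if cv2.contourArea(c)<amin*s*s: continue
        M=cv2.moments(c); f=lambda p:((np.array(p)+.5)/s-.5+[x0,y0])
        out.append((f([M['m10']/M['m00'],M['m01']/M['m00']]),cv2.contourArea(c)/s/s,f(cv2.boxPoints(cv2.minAreaRect(c)))))
    return out
E
python3 - <<'E'
from h import *
load()
def show(l,n,roi,*a,**k):
    for c,A,b in blobs(n,roi,*a,**k): print(l,n,c.round(1),round(A),b.round(1).tolist())
T=(("top",(115,210,215,292)),("scene",(298,112,402,190)))
for n,r in T: show("mat",n,r,140,255)
for n,r in(("top",(335,215,432,285)),("scene",(130,192,220,275))):
    show("plate",n,r,170,255,amin=200); show("jaw",n,r,0,45,amin=30)
for n,r in(("top",(240,122,292,160)),("scene",(298,236,358,290))): show("fins",n,r,150,255,smax=60,close=4)
for n,r in(("top",(210,158,246,196)),("scene",(325,198,357,240))): show("jar",n,r,0,50)
for n,r in(("top",(288,152,324,194)),("scene",(258,232,294,276))): show("spool",n,r,0,62,close=3)
for n,r in(("top",(247,156,285,195)),("scene",(286,210,330,262))): show("disp",n,r,150,255)
print("cap",tri((265.5,169),(312.2,223.3)))
print("jarlid",tri((170+160/2.9,118+162/2.9),(120+602/2.7,190+57/2.7)))
print("spooltop",tri((170+397/2.9,118+148/2.9),(120+424/2.7,190+155/2.7)))
print("tray top",[onz("top",(170+x/2.9,118+y/2.9),10).round(0)[:2].tolist() for x,y in((233,123),(321,120),(327,208),(238,216))])
print("dish",onz("top",(170+172/2.9,118+174/2.9),10),"disc",onz("top",(170+393/2.9,118+166/2.9),8))
E
```

```text
mat top [163.  251.5] 5955 [[116.5, 284.2], [119.1, 215.0], [208.5, 218.4], [205.9, 287.5]]
mat scene [350.5 150.4] 3907 [[301.0, 142.0], [378.4, 106.7], [401.2, 156.7], [323.8, 192.0]]
plate top [381.8 248.5] 1670 [[352.0, 239.7], [400.9, 223.2], [412.0, 256.0], [363.1, 272.5]]
jaw top [420.5 236.9] 39 [[415.5, 234.1], [421.7, 231.8], [424.7, 240.0], [418.6, 242.3]]
jaw top [409.1 240.6] 135 [[400.3, 222.4], [404.2, 221.0], [417.9, 259.1], [414.0, 260.5]]
plate scene [208.9 261.1] 478 [[197.4, 248.1], [219.4, 248.1], [219.4, 274.4], [197.4, 274.4]]
plate scene [174.5 234.3] 1641 [[143.8, 238.7], [183.1, 203.4], [205.7, 228.5], [166.3, 263.8]]
jaw scene [160.5 261.5] 31 [[150.2, 254.0], [153.7, 250.4], [167.1, 263.3], [163.7, 266.9]]
jaw scene [196.3 216.2] 79 [[179.7, 204.0], [183.4, 199.8], [211.2, 223.7], [207.6, 228.0]]
fins top [268.5 140.4] 947 [[248.6, 128.7], [287.2, 126.6], [288.5, 152.4], [250.0, 154.4]]
fins scene [324.  259.1] 1199 [[292.4, 248.4], [329.1, 225.5], [351.3, 261.0], [314.6, 284.0]]
fins scene [310.8 238. ] 60 [[303.6, 235.6], [319.1, 235.6], [319.1, 241.9], [303.6, 241.9]]
spool top [306.4 170.9] 530 [[291.5, 182.8], [297.6, 155.0], [320.9, 160.2], [314.7, 187.9]]
disp top [265.6 175.3] 891 [[249.0, 160.6], [279.3, 157.7], [282.3, 188.9], [252.0, 191.9]]
disp scene [314.8 250.7] 479 [[288.4, 232.4], [329.4, 232.4], [329.4, 261.4], [288.4, 261.4]]
disp scene [310.9 227.5] 496 [[294.3, 225.6], [312.7, 210.0], [328.6, 228.8], [310.1, 244.4]]
cap (array([588. ,  20.6,  92.6]), np.float64(3.5))
jarlid (array([584.7, 117.6,  61. ]), np.float64(1.0))
spooltop (array([590.6, -76.5,  70.4]), np.float64(2.3))
tray top [[629.0, 61.0], [630.0, -15.0], [552.0, -19.0], [547.0, 58.0]]
dish [584.65550429 114.68885066  10.        ] disc [588.25794677 -77.01722551   8.        ]
```

```bash
python3 - <<'E'
from h import *
load()
q=lambda n,ps,z:[onz(n,p,z)[:2].round(0).tolist() for p in ps]
print("mat top",q("top",[[116.5,284.2],[119.1,215.0],[208.5,218.4],[205.9,287.5]],4), onz("top",(163,251.5),4),"scene",q("scene",[[301.0,142],[378.4,106.7],[401.2,156.7],[323.8,192]],4),tri((163,251.5),(350.5,150.4)))
b=[[248.6,128.7],[287.2,126.6],[288.5,152.4],[250,154.4]]
print("fins top",q("top",b,53),onz("top",(268.5,140.4),53),"tri",tri((268.5,140.4),(324,259.1)))
# near fin-corner reads from crops: right end corners (top crop / scene crop)
for l,t,s in(("far right",(343,27),(489,209)),("near left",(232,104),(0,0))):
    if s!=(0,0):print(l,tri((170+t[0]/2.9,118+t[1]/2.9),(120+s[0]/2.7,190+s[1]/2.7)))
print("plate",tri((381.8,248.5),(174.5,234.3)),q("top",[[352,239.7],[400.9,223.2],[412,256],[363.1,272.5]],8),q("scene",[[143.8,238.7],[183.1,203.4],[205.7,228.5],[166.3,263.8]],8))
# jaw tops: outer ends of each bar, from crops
J={}
for l,t,s in(("L far",(514,353),(170,30)),("L near",(557,463),(238,93)),("R far",(680,300),(50,132)),("R near",(726,407),(118,202))):
    P=tri((170+t[0]/2.9,118+t[1]/2.9),(120+s[0]/2.7,190+s[1]/2.7)); J[l]=P[0]; print(l,P)
print(np.mean(list(J.values()),0))
# rod ends (top crop)
R=[onz("top",(170+x/2.9,118+y/2.9),12) for x,y in((482,372),(716,297),(748,394),(517,468))]; print("rod",np.mean(R,0),np.degrees(np.arctan2(*(R[0]-R[1])[[1,0]])),np.degrees(np.arctan2(*(R[3]-R[2])[[1,0]])))
E
```

```text
mat top [[326.0, 394.0], [497.0, 393.0], [484.0, 168.0], [314.0, 174.0]] [403.80575216 280.87418102   4.        ] scene [[313.0, 173.0], [318.0, 443.0], [499.0, 385.0], [486.0, 134.0]] (array([403.7, 283.3,  -6.3]), np.float64(1.7))
fins top [[697.0, 61.0], [700.0, -33.0], [636.0, -35.0], [633.0, 58.0]] [666.67311166  12.91704294  53.        ] tri (array([666.2,  10.9,  50.9]), np.float64(4.6))
far right (array([677.1, -48.6,  97.1]), np.float64(29.2))
plate (array([ 401.4, -260.4,    6.4]), np.float64(0.2)) [[424.0, -188.0], [463.0, -310.0], [382.0, -333.0], [344.0, -212.0]] [[375.0, -331.0], [331.0, -202.0], [427.0, -186.0], [466.0, -312.0]]
L far (array([ 408.2, -187.9,  116.4]), np.float64(61.0))
L near (array([ 349.1, -191.5,  -73.9]), np.float64(77.4))
R far (array([ 446.7, -317.3,  111.3]), np.float64(60.6))
R near (array([ 397. , -345.8,  -71.4]), np.float64(77.9))
[ 400.25  -260.625   20.6  ]
rod [ 397.85186303 -260.43486556   12.        ] 106.61691056394359 106.48987192245815
```

The measurements agree:

| Thing | Position (mm) | Notes |
|---|---|---|
| Spool | (590,-77) | |
| Dispenser | (589,21) | |
| Jar | (585,116) | |
| Finned unit | (667,~20) | yaw ~2°, top ~52 |
| Mat | (404,281) | |
| Holder | (401,-261) | y axis 16.6° off world y |

I'm turning the tool to yaw 0 and moving above the spool. With yaw 0, tool x = world x, tool y = -world y and tool z = down.

```bash
python3 -m inch '[{"yaw":1},{"yaw":1},{"yaw":1},{"yaw":1},{"yaw":1},{"yaw":0.25},{}]' 25
python3 -m inch '[{"x":2.1,"y":-2.74},{"x":2.1,"y":-2.74},{"x":2.1,"y":-2.74},{"x":2.1,"y":-2.74},{"x":2.1,"y":-2.74},{"x":2.1,"y":-2.74},{"x":2.1,"y":-2.74},{"x":2.1,"y":-2.74}]'
python3 -m inch '[{"x":2.1,"y":-2.74},{"x":2.1,"y":-2.74},{"x":2.1,"y":-2.74},{"x":2.1,"y":-2.74},{"x":2.1,"y":-2.74},{"x":2.1,"y":-2.74},{"x":2.1,"y":-2.74},{"x":2.1,"y":-2.74},{},{}]'
```

```text
invalid input
invalid input
invalid input
```

```bash
python3 -m inch '[{"x":0,"y":0,"z":0,"yaw":1,"gripper":1}]' 25; python3 -m inch '[{"yaw":1}]'; python3 -m inch '[{"x":0,"y":0,"z":0,"yaw":1}]'
```

```text
time_s: 0.18
ee_pos: [254.0, -515.4, 215.2]
ee_rot: [-179.9, 0.0, 21.2]
force: [1.3, -0.1, 0.3]
gripper_width: 90.8invalid input
invalid input
```

Every row needs all five keys, so I'm retyping them that way.

```bash
python3 -m inch '[{"x":0,"y":0,"z":0,"yaw":1,"gripper":1},{"x":0,"y":0,"z":0,"yaw":1,"gripper":1},{"x":0,"y":0,"z":0,"yaw":1,"gripper":1},{"x":0,"y":0,"z":0,"yaw":1,"gripper":1},{"x":0,"y":0,"z":0,"yaw":0.24,"gripper":1}]' 25
python3 -m inch '[{"x":2.1,"y":-2.74,"z":0,"yaw":0,"gripper":1},{"x":2.1,"y":-2.74,"z":0,"yaw":0,"gripper":1},{"x":2.1,"y":-2.74,"z":0,"yaw":0,"gripper":1},{"x":2.1,"y":-2.74,"z":0,"yaw":0,"gripper":1},{"x":2.1,"y":-2.74,"z":0,"yaw":0,"gripper":1},{"x":2.1,"y":-2.74,"z":0,"yaw":0,"gripper":1},{"x":2.1,"y":-2.74,"z":0,"yaw":0,"gripper":1},{"x":2.1,"y":-2.74,"z":0,"yaw":0,"gripper":1}]'
python3 -m inch '[{"x":2.1,"y":-2.74,"z":0,"yaw":0,"gripper":1},{"x":2.1,"y":-2.74,"z":0,"yaw":0,"gripper":1},{"x":2.1,"y":-2.74,"z":0,"yaw":0,"gripper":1},{"x":2.1,"y":-2.74,"z":0,"yaw":0,"gripper":1},{"x":2.1,"y":-2.74,"z":0,"yaw":0,"gripper":1},{"x":2.1,"y":-2.74,"z":0,"yaw":0,"gripper":1},{"x":2.1,"y":-2.74,"z":0,"yaw":0,"gripper":1},{"x":2.1,"y":-2.74,"z":0,"yaw":0,"gripper":1},{"x":0,"y":0,"z":0,"yaw":0,"gripper":1},{"x":0,"y":0,"z":0,"yaw":0,"gripper":1}]'
```

```text
time_s: 0.6
ee_pos: [254.0, -515.6, 215.4]
ee_rot: [-180.0, 0.0, -0.1]
force: [0.8, 0.6, -0.5]
gripper_width: 91.2
time_s: 1.27
ee_pos: [422.6, -295.0, 215.7]
ee_rot: [-180.0, 0.0, 0.1]
force: [-0.0, -0.5, 0.6]
gripper_width: 90.9
time_s: 2.1
ee_pos: [590.3, -75.9, 215.1]
ee_rot: [180.0, 0.1, 0.3]
force: [-0.7, 0.9, 0.7]
gripper_width: 91.2
```

```bash
python3 -m inch '[{"x":0,"y":0.1,"z":3,"yaw":0,"gripper":1},{"x":0,"y":0,"z":3,"yaw":0,"gripper":1},{"x":0,"y":0,"z":3,"yaw":0,"gripper":1},{"x":0,"y":0,"z":2.5,"yaw":0,"gripper":1},{"x":0,"y":0,"z":0,"yaw":0,"gripper":1}]'
python3 - <<'E'
from h import *
grab("1")
a=cv2.resize(V["top"]["pixels"][110:230,200:380],None,fx=3,fy=3)[:,:,::-1]; b=cv2.resize(V["scene"]["pixels"][170:300,220:400],None,fx=3,fy=3)[:,:,::-1]
cv2.imwrite("pics/c3.png",cv2.resize(np.vstack([a,b]),None,fx=.78,fy=.78))
E
```

```text
time_s: 2.52
ee_pos: [585.0, -79.0, 95.7]
ee_rot: [-179.9, 0.7, -0.0]
force: [-1.0, 0.2, -0.1]
gripper_width: 91.4
```

View pics/c3.png

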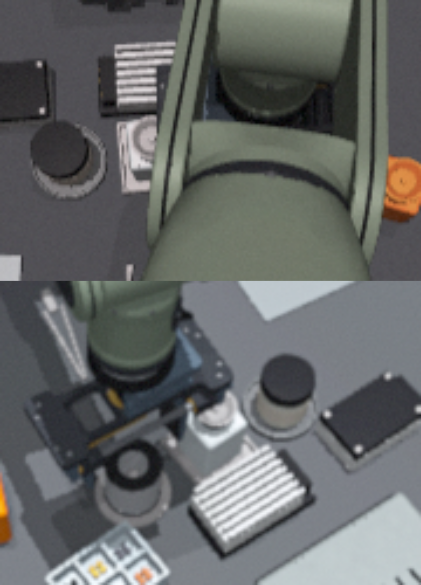

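The gripper straddles the spool (scene crop ~(132,470)) and nothing is touching. Next I go down, close and lift.

```bash
python3 -m inch '[{"x":0,"y":0,"z":0,"yaw":0,"gripper":1},{"x":0,"y":0,"z":1.5,"yaw":0,"gripper":1},{"x":0,"y":0,"z":1.5,"yaw":0,"gripper":1},{"x":0,"y":0,"z":1.9,"yaw":0,"gripper":1},{"x":0,"y":0,"z":0,"yaw":0,"gripper":1},{"x":0,"y":0,"z":0,"yaw":0,"gripper":1},{"x":0,"y":0,"z":0,"yaw":0,"gripper":1}]'
```

```text
time_s: 3.2
ee_pos: [591.3, -78.6, 53.9]
ee_rot: [180.0, -0.2, 0.0]
force: [0.9, -0.3, 0.7]
gripper_width: 91.2
```

```bash
python3 -m inch '[{"x":0,"y":0,"z":0,"yaw":0,"gripper":-1},{"x":0,"y":0,"z":0,"yaw":0,"gripper":-1},{"x":0,"y":0,"z":0,"yaw":0,"gripper":-1},{"x":0,"y":0,"z":0,"yaw":0,"gripper":-1},{"x":0,"y":0,"z":0,"yaw":0,"gripper":-1},{"x":0,"y":0,"z":0,"yaw":0,"gripper":-1},{"x":0,"y":0,"z":0,"yaw":0,"gripper":-1},{"x":0,"y":0,"z":0,"yaw":0,"gripper":-1},{"x":0,"y":0,"z":0,"yaw":0,"gripper":-1},{"x":0,"y":0,"z":0,"yaw":0,"gripper":-1}]' 30
```

```text
time_s: 4.03
ee_pos: [590.2, -77.7, 52.3]
ee_rot: [-180.0, -0.0, 0.0]
force: [0.2, 4.9, 5.4]
gripper_width: 58.4
```

```bash
python3 -m inch '[{"x":0,"y":0,"z":-0.5,"yaw":0,"gripper":-1},{"x":0,"y":0,"z":-1.5,"yaw":0,"gripper":-1},{"x":0,"y":0,"z":-2,"yaw":0,"gripper":-1},{"x":0,"y":0,"z":-2,"yaw":0,"gripper":-1},{"x":0,"y":0,"z":-2,"yaw":0,"gripper":-1},{"x":0,"y":0,"z":-2,"yaw":0,"gripper":-1},{"x":0,"y":0,"z":-1.5,"yaw":0,"gripper":-1},{"x":0,"y":0,"z":-0.5,"yaw":0,"gripper":-1}]'
python3 -m inch '[{"x":-1,"y":-1,"z":0,"yaw":0,"gripper":-1},{"x":-2,"y":-2.5,"z":0,"yaw":0,"gripper":-1},{"x":-2,"y":-2.5,"z":0,"yaw":0,"gripper":-1},{"x":-2,"y":-2.6,"z":0,"yaw":0,"gripper":-1},{"x":-2,"y":-2.6,"z":0,"yaw":0,"gripper":-1},{"x":-2,"y":-2.6,"z":0,"yaw":0,"gripper":-1},{"x":-2,"y":-2.6,"z":0,"yaw":0,"gripper":-1},{"x":-2,"y":-2.6,"z":0,"yaw":0,"gripper":-1},{"x":-2,"y":-2.6,"z":0,"yaw":0,"gripper":-1},{"x":-2,"y":-2.6,"z":0,"yaw":0,"gripper":-1},{"x":-2,"y":-2.6,"z":0,"yaw":0,"gripper":-1},{"x":-2,"y":-3,"z":0,"yaw":0,"gripper":-1}]'
python3 -m inch '[{"x":0,"y":0,"z":0,"yaw":0,"gripper":-1},{"x":0,"y":0,"z":0,"yaw":0,"gripper":-1},{"x":0,"y":0,"z":2,"yaw":0,"gripper":-1},{"x":0,"y":0,"z":2,"yaw":0,"gripper":-1},{"x":0,"y":0,"z":2,"yaw":0,"gripper":-1},{"x":0,"y":0,"z":2,"yaw":0,"gripper":-1},{"x":0,"y":0,"z":2,"yaw":0,"gripper":-1},{"x":0,"y":0,"z":0.8,"yaw":0,"gripper":-1},{"x":0,"y":0,"z":0.4,"yaw":0,"gripper":-1},{"x":0,"y":0,"z":0,"yaw":0,"gripper":-1},{"x":0,"y":0,"z":0,"yaw":0,"gripper":-1}]'
```

```text
time_s: 4.7
ee_pos: [590.6, -79.4, 173.6]
ee_rot: [179.9, -0.2, 0.0]
force: [0.9, -0.4, -3.2]
gripper_width: 58.5
time_s: 5.7
ee_pos: [358.0, 219.2, 170.7]
ee_rot: [179.8, 0.1, -0.0]
force: [0.6, 0.5, -3.5]
gripper_width: 58.8
time_s: 6.62
ee_pos: [360.7, 219.6, 60.3]
ee_rot: [-180.0, -0.1, -0.0]
force: [0.6, 0.7, -3.1]
gripper_width: 58.6
```

```bash
python3 -m inch '[{"x":0,"y":0,"z":0.5,"yaw":0,"gripper":-1},{"x":0,"y":0,"z":0.4,"yaw":0,"gripper":-1},{"x":0,"y":0,"z":0.2,"yaw":0,"gripper":-1},{"x":0,"y":0,"z":0,"yaw":0,"gripper":-1},{"x":0,"y":0,"z":0,"yaw":0,"gripper":-1}]'
```

```text
time_s: 7.03
ee_pos: [359.7, 219.7, 48.8]
ee_rot: [180.0, -0.0, 0.0]
force: [-0.1, 0.3, -3.7]
gripper_width: 58.7
```

```bash
for i in 1 2 3; do python3 -m inch '[{"x":0,"y":0,"z":0.1,"yaw":0,"gripper":-1},{"x":0,"y":0,"z":0,"yaw":0,"gripper":-1},{"x":0,"y":0,"z":0,"yaw":0,"gripper":-1}]' | grep -E "pos|force"; done
```

```text
ee_pos: [359.9, 219.8, 48.2]
force: [-2.5, 0.4, 2.8]
ee_pos: [359.9, 219.8, 48.1]
force: [-3.6, -2.0, 13.0]
ee_pos: [359.9, 219.8, 48.0]
force: [-5.5, -3.2, 23.3]
```

Contact is clear at TCP z 48.2, with the spool on the mat. Now I release it, rise and go to the jar.

```bash
python3 -m inch '[{"x":0,"y":0,"z":-0.2,"yaw":0,"gripper":-1},{"x":0,"y":0,"z":0,"yaw":0,"gripper":1},{"x":0,"y":0,"z":0,"yaw":0,"gripper":1},{"x":0,"y":0,"z":0,"yaw":0,"gripper":1},{"x":0,"y":0,"z":0,"yaw":0,"gripper":1},{"x":0,"y":0,"z":0,"yaw":0,"gripper":1},{"x":0,"y":0,"z":0,"yaw":0,"gripper":1},{"x":0,"y":0,"z":0,"yaw":0,"gripper":1}]'
python3 -m inch '[{"x":0,"y":0,"z":-1,"yaw":0,"gripper":1},{"x":0,"y":0,"z":-2,"yaw":0,"gripper":1},{"x":0,"y":0,"z":-2.5,"yaw":0,"gripper":1},{"x":0,"y":0,"z":-2.5,"yaw":0,"gripper":1},{"x":0,"y":0,"z":-2.5,"yaw":0,"gripper":1},{"x":0,"y":0,"z":-2.5,"yaw":0,"gripper":1}]'
python3 -m inch '[{"x":2.25,"y":1.03,"z":0,"yaw":0,"gripper":1},{"x":2.25,"y":1.03,"z":0,"yaw":0,"gripper":1},{"x":2.25,"y":1.03,"z":0,"yaw":0,"gripper":1},{"x":2.25,"y":1.03,"z":0,"yaw":0,"gripper":1},{"x":2.25,"y":1.03,"z":0,"yaw":0,"gripper":1},{"x":2.25,"y":1.03,"z":0,"yaw":0,"gripper":1},{"x":2.25,"y":1.03,"z":0,"yaw":0,"gripper":1},{"x":2.25,"y":1.03,"z":0,"yaw":0,"gripper":1},{"x":2.25,"y":1.03,"z":0,"yaw":0,"gripper":1},{"x":2.25,"y":1.03,"z":0,"yaw":0,"gripper":1},{"x":0,"y":0,"z":0,"yaw":0,"gripper":1},{"x":0,"y":0,"z":0,"yaw":0,"gripper":1}]'
python3 -m inch '[{"x":0,"y":0,"z":0,"yaw":0,"gripper":1}]'
```

```text
time_s: 8.45
ee_pos: [359.8, 219.6, 47.7]
ee_rot: [180.0, 0.0, 0.0]
force: [0.3, 0.8, 0.5]
gripper_width: 91.2
time_s: 8.95
ee_pos: [359.5, 219.5, 179.0]
ee_rot: [180.0, 0.0, 0.0]
force: [0.1, 0.1, -1.4]
gripper_width: 91.7
time_s: 9.95
ee_pos: [585.2, 116.2, 177.0]
ee_rot: [180.0, 0.1, -0.1]
force: [-0.4, -0.4, -0.5]
gripper_width: 91.0
time_s: 10.03
ee_pos: [583.9, 116.8, 177.3]
ee_rot: [180.0, 0.1, 0.0]
force: [-0.4, 0.2, 0.6]
gripper_width: 91.3
```

```bash
python3 -m inch '[{"x":0,"y":0,"z":2,"yaw":0,"gripper":1},{"x":0,"y":0,"z":2,"yaw":0,"gripper":1},{"x":0,"y":0,"z":2,"yaw":0,"gripper":1},{"x":0,"y":0,"z":2,"yaw":0,"gripper":1},{"x":0,"y":0,"z":2,"yaw":0,"gripper":1},{"x":0,"y":0,"z":1.5,"yaw":0,"gripper":1},{"x":0,"y":0,"z":1,"yaw":0,"gripper":1},{"x":0,"y":0,"z":0.4,"yaw":0,"gripper":1},{"x":0,"y":0,"z":0,"yaw":0,"gripper":1},{"x":0,"y":0,"z":0,"yaw":0,"gripper":1}]'
python3 -m inch '[{"x":0,"y":0,"z":0,"yaw":0,"gripper":-1},{"x":0,"y":0,"z":0,"yaw":0,"gripper":-1},{"x":0,"y":0,"z":0,"yaw":0,"gripper":-1},{"x":0,"y":0,"z":0,"yaw":0,"gripper":-1},{"x":0,"y":0,"z":0,"yaw":0,"gripper":-1},{"x":0,"y":0,"z":0,"yaw":0,"gripper":-1},{"x":0,"y":0,"z":0,"yaw":0,"gripper":-1},{"x":0,"y":0,"z":0,"yaw":0,"gripper":-1},{"x":0,"y":0,"z":0,"yaw":0,"gripper":-1},{"x":0,"y":0,"z":0,"yaw":0,"gripper":-1}]' 25
```

```text
time_s: 10.87
ee_pos: [585.1, 117.1, 49.6]
ee_rot: [-180.0, -0.1, 0.1]
force: [0.6, 0.2, 0.9]
gripper_width: 91.3
time_s: 11.7
ee_pos: [585.0, 116.8, 49.1]
ee_rot: [-180.0, -0.0, 0.0]
force: [-0.0, 0.4, 3.2]
gripper_width: 57.5
```

```bash
python3 -m inch '[{"x":0,"y":0,"z":-0.5,"yaw":0,"gripper":-1},{"x":0,"y":0,"z":-1.5,"yaw":0,"gripper":-1},{"x":0,"y":0,"z":-2,"yaw":0,"gripper":-1},{"x":0,"y":0,"z":-2,"yaw":0,"gripper":-1},{"x":0,"y":0,"z":-2,"yaw":0,"gripper":-1},{"x":0,"y":0,"z":-2,"yaw":0,"gripper":-1},{"x":0,"y":0,"z":-1.5,"yaw":0,"gripper":-1},{"x":0,"y":0,"z":-0.5,"yaw":0,"gripper":-1}]'
python3 -m inch '[{"x":-0.8,"y":-1,"z":0,"yaw":0,"gripper":-1},{"x":-1.6,"y":-2,"z":0,"yaw":0,"gripper":-1},{"x":-1.7,"y":-2,"z":0,"yaw":0,"gripper":-1},{"x":-1.7,"y":-2,"z":0,"yaw":0,"gripper":-1},{"x":-1.7,"y":-2,"z":0,"yaw":0,"gripper":-1},{"x":-1.7,"y":-2,"z":0,"yaw":0,"gripper":-1},{"x":-1.7,"y":-2,"z":0,"yaw":0,"gripper":-1},{"x":-1.7,"y":-2,"z":0,"yaw":0,"gripper":-1},{"x":-0.9,"y":-1.7,"z":0,"yaw":0,"gripper":-1},{"x":0,"y":0,"z":0,"yaw":0,"gripper":-1},{"x":0,"y":0,"z":0,"yaw":0,"gripper":-1}]'
python3 -m inch '[{"x":0,"y":0,"z":1,"yaw":0,"gripper":-1},{"x":0,"y":0,"z":2,"yaw":0,"gripper":-1},{"x":0,"y":0,"z":2,"yaw":0,"gripper":-1},{"x":0,"y":0,"z":2,"yaw":0,"gripper":-1},{"x":0,"y":0,"z":2,"yaw":0,"gripper":-1},{"x":0,"y":0,"z":1.5,"yaw":0,"gripper":-1},{"x":0,"y":0,"z":0.7,"yaw":0,"gripper":-1},{"x":0,"y":0,"z":0.4,"yaw":0,"gripper":-1},{"x":0,"y":0,"z":0.2,"yaw":0,"gripper":-1},{"x":0,"y":0,"z":0,"yaw":0,"gripper":-1},{"x":0,"y":0,"z":0,"yaw":0,"gripper":-1}]'
for i in 1 2 3; do python3 -m inch '[{"x":0,"y":0,"z":0.1,"yaw":0,"gripper":-1},{"x":0,"y":0,"z":0,"yaw":0,"gripper":-1},{"x":0,"y":0,"z":0,"yaw":0,"gripper":-1}]' | grep -E "pos|force"; done
```

```text
time_s: 12.37
ee_pos: [585.9, 116.9, 171.4]
ee_rot: [-180.0, -0.2, 0.0]
force: [0.7, 0.4, -0.7]
gripper_width: 57.1
time_s: 13.28
ee_pos: [448.1, 284.1, 167.5]
ee_rot: [179.9, 0.1, 0.2]
force: [-0.5, -0.2, -1.4]
gripper_width: 57.2
time_s: 14.2
ee_pos: [450.4, 283.8, 51.5]
ee_rot: [-180.0, -0.1, 0.0]
force: [0.0, -0.1, -0.9]
gripper_width: 56.8
ee_pos: [449.9, 283.9, 50.3]
force: [-0.6, -0.0, -2.3]
ee_pos: [449.9, 283.9, 49.1]
force: [-0.3, 0.8, 0.1]
ee_pos: [450.0, 283.9, 49.0]
force: [-2.3, -1.2, 7.3]
```

```bash
python3 -m inch '[{"x":0,"y":0,"z":-0.1,"yaw":0,"gripper":-1},{"x":0,"y":0,"z":0,"yaw":0,"gripper":1},{"x":0,"y":0,"z":0,"yaw":0,"gripper":1},{"x":0,"y":0,"z":0,"yaw":0,"gripper":1},{"x":0,"y":0,"z":0,"yaw":0,"gripper":1},{"x":0,"y":0,"z":0,"yaw":0,"gripper":1},{"x":0,"y":0,"z":0,"yaw":0,"gripper":1},{"x":0,"y":0,"z":0,"yaw":0,"gripper":1}]'
python3 -m inch '[{"x":0,"y":0,"z":-1,"yaw":0,"gripper":1},{"x":0,"y":0,"z":-2,"yaw":0,"gripper":1},{"x":0,"y":0,"z":-2.5,"yaw":0,"gripper":1},{"x":0,"y":0,"z":-2.5,"yaw":0,"gripper":1},{"x":0,"y":0,"z":-2.5,"yaw":0,"gripper":1},{"x":0,"y":0,"z":-2.5,"yaw":0,"gripper":1}]'
python3 -m inch '[{"x":1.38,"y":2.63,"z":0,"yaw":0,"gripper":1},{"x":1.38,"y":2.63,"z":0,"yaw":0,"gripper":1},{"x":1.38,"y":2.63,"z":0,"yaw":0,"gripper":1},{"x":1.38,"y":2.63,"z":0,"yaw":0,"gripper":1},{"x":1.38,"y":2.63,"z":0,"yaw":0,"gripper":1},{"x":1.38,"y":2.63,"z":0,"yaw":0,"gripper":1},{"x":1.38,"y":2.63,"z":0,"yaw":0,"gripper":1},{"x":1.38,"y":2.63,"z":0,"yaw":0,"gripper":1},{"x":1.38,"y":2.63,"z":0,"yaw":0,"gripper":1},{"x":1.38,"y":2.63,"z":0,"yaw":0,"gripper":1},{"x":0,"y":0,"z":0,"yaw":0,"gripper":1},{"x":0,"y":0,"z":0,"yaw":0,"gripper":1}]'
python3 -m inch '[{"x":0,"y":0,"z":2,"yaw":0,"gripper":1},{"x":0,"y":0,"z":2,"yaw":0,"gripper":1},{"x":0,"y":0,"z":2,"yaw":0,"gripper":1},{"x":0,"y":0,"z":2,"yaw":0,"gripper":1},{"x":0,"y":0,"z":2,"yaw":0,"gripper":1},{"x":0,"y":0,"z":1.5,"yaw":0,"gripper":1},{"x":0,"y":0,"z":0.8,"yaw":0,"gripper":1},{"x":0,"y":0,"z":0.4,"yaw":0,"gripper":1},{"x":0,"y":0,"z":0,"yaw":0,"gripper":1},{"x":0,"y":0,"z":0,"yaw":0,"gripper":1}]'
python3 -m inch '[{"x":0,"y":0,"z":0,"yaw":0,"gripper":-1},{"x":0,"y":0,"z":0,"yaw":0,"gripper":-1},{"x":0,"y":0,"z":0,"yaw":0,"gripper":-1},{"x":0,"y":0,"z":0,"yaw":0,"gripper":-1},{"x":0,"y":0,"z":0,"yaw":0,"gripper":-1},{"x":0,"y":0,"z":0,"yaw":0,"gripper":-1},{"x":0,"y":0,"z":0,"yaw":0,"gripper":-1},{"x":0,"y":0,"z":0,"yaw":0,"gripper":-1},{"x":0,"y":0,"z":0,"yaw":0,"gripper":-1},{"x":0,"y":0,"z":0,"yaw":0,"gripper":-1}]' 25
```

```text
time_s: 15.62
ee_pos: [449.7, 283.7, 48.7]
ee_rot: [180.0, 0.0, 0.0]
force: [-0.3, 0.1, -0.9]
gripper_width: 90.9
time_s: 16.12
ee_pos: [449.6, 283.6, 180.9]
ee_rot: [-180.0, -0.0, 0.0]
force: [-0.2, -0.3, -0.6]
gripper_width: 91.3
time_s: 17.12
ee_pos: [588.3, 19.6, 179.3]
ee_rot: [-180.0, -0.0, -0.1]
force: [-0.6, 0.8, 1.0]
gripper_width: 91.1
time_s: 17.95
ee_pos: [588.4, 21.2, 52.7]
ee_rot: [-180.0, -0.1, 0.1]
force: [0.2, -0.2, 0.0]
gripper_width: 91.1
time_s: 18.78
ee_pos: [588.0, 20.8, 52.0]
ee_rot: [180.0, -0.0, 0.0]
force: [-0.4, 0.2, 1.6]
gripper_width: 54.0
```

```bash
python3 -m inch '[{"x":0,"y":0,"z":-0.5,"yaw":0,"gripper":-1},{"x":0,"y":0,"z":-1.5,"yaw":0,"gripper":-1},{"x":0,"y":0,"z":-2,"yaw":0,"gripper":-1},{"x":0,"y":0,"z":-2,"yaw":0,"gripper":-1},{"x":0,"y":0,"z":-2,"yaw":0,"gripper":-1},{"x":0,"y":0,"z":-2,"yaw":0,"gripper":-1},{"x":0,"y":0,"z":-1.5,"yaw":0,"gripper":-1},{"x":0,"y":0,"z":-0.5,"yaw":0,"gripper":-1}]'
python3 -m inch '[{"x":-1,"y":-1.4,"z":0,"yaw":0,"gripper":-1},{"x":-2,"y":-2.9,"z":0,"yaw":0,"gripper":-1},{"x":-2,"y":-2.9,"z":0,"yaw":0,"gripper":-1},{"x":-2,"y":-2.9,"z":0,"yaw":0,"gripper":-1},{"x":-2,"y":-2.9,"z":0,"yaw":0,"gripper":-1},{"x":-2,"y":-2.9,"z":0,"yaw":0,"gripper":-1},{"x":-2,"y":-2.9,"z":0,"yaw":0,"gripper":-1},{"x":-2,"y":-2.9,"z":0,"yaw":0,"gripper":-1},{"x":-2,"y":-2.9,"z":0,"yaw":0,"gripper":-1},{"x":-2,"y":-2.9,"z":0,"yaw":0,"gripper":-1},{"x":-2,"y":-2.9,"z":0,"yaw":0,"gripper":-1},{"x":-2,"y":-2.2,"z":0,"yaw":0,"gripper":-1}]'
python3 -m inch '[{"x":0,"y":0,"z":0,"yaw":0,"gripper":-1},{"x":0,"y":0,"z":0,"yaw":0,"gripper":-1},{"x":0,"y":0,"z":0,"yaw":0,"gripper":-1}]'
python3 - <<'E'
from h import *
grab("2")
cv2.imwrite("pics/c4.png",np.hstack([cv2.resize(V["scene"]["pixels"][60:280,240:420],None,fx=2.3,fy=2.3)[:,:,::-1],cv2.resize(V["top"]["pixels"][120:340,100:250],None,fx=2.3,fy=2.3)[:,:,::-1]]))
E
```

```text
time_s: 19.45
ee_pos: [588.8, 20.7, 174.3]
ee_rot: [180.0, -0.2, 0.0]
force: [0.6, -0.6, -2.8]
gripper_width: 54.1
time_s: 20.45
ee_pos: [355.0, 348.1, 170.5]
ee_rot: [179.9, 0.1, 0.1]
force: [0.9, 0.6, -1.8]
gripper_width: 53.8
time_s: 20.7
ee_pos: [356.9, 345.9, 170.9]
ee_rot: [179.9, 0.1, 0.1]
force: [-0.4, -0.2, -2.1]
gripper_width: 51.8
```

View pics/c4.png

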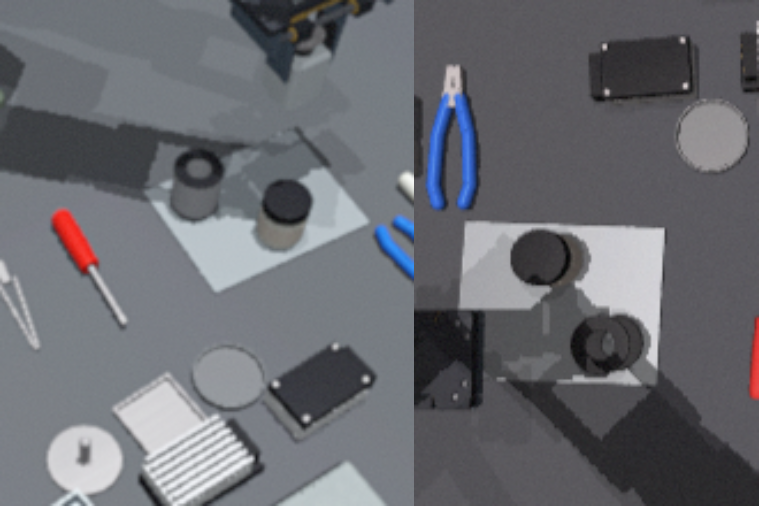

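The spool and jar stand upright on the mat and the dispenser is upright in the fingers above it. Its grip width has dropped to 51.8, so it has squared itself to the pads. Lowering it now.

```bash
python3 -m inch '[{"x":0,"y":0,"z":1,"yaw":0,"gripper":-1},{"x":0,"y":0,"z":2,"yaw":0,"gripper":-1},{"x":0,"y":0,"z":2,"yaw":0,"gripper":-1},{"x":0,"y":0,"z":2,"yaw":0,"gripper":-1},{"x":0,"y":0,"z":2,"yaw":0,"gripper":-1},{"x":0,"y":0,"z":1.4,"yaw":0,"gripper":-1},{"x":0,"y":0,"z":0.6,"yaw":0,"gripper":-1},{"x":0,"y":0,"z":0.4,"yaw":0,"gripper":-1},{"x":0,"y":0,"z":0.2,"yaw":0,"gripper":-1},{"x":0,"y":0,"z":0,"yaw":0,"gripper":-1},{"x":0,"y":0,"z":0,"yaw":0,"gripper":-1}]'
for i in 1 2 3; do python3 -m inch '[{"x":0,"y":0,"z":0.1,"yaw":0,"gripper":-1},{"x":0,"y":0,"z":0,"yaw":0,"gripper":-1},{"x":0,"y":0,"z":0,"yaw":0,"gripper":-1}]' | grep -E "pos|force"; done
```

```text
time_s: 21.72
ee_pos: [358.3, 346.9, 56.5]
ee_rot: [-179.9, -0.1, 0.0]
force: [-0.3, 0.2, -2.5]
gripper_width: 51.7
ee_pos: [357.9, 346.8, 55.2]
force: [-0.1, -0.1, -2.9]
ee_pos: [357.6, 346.6, 53.8]
force: [0.0, 0.4, -3.2]
ee_pos: [357.7, 346.8, 53.5]
force: [-2.4, -2.2, 6.1]
```

```bash
python3 -m inch '[{"x":0,"y":0,"z":0,"yaw":0,"gripper":1},{"x":0,"y":0,"z":0,"yaw":0,"gripper":1},{"x":0,"y":0,"z":0,"yaw":0,"gripper":1},{"x":0,"y":0,"z":0,"yaw":0,"gripper":1},{"x":0,"y":0,"z":0,"yaw":0,"gripper":1},{"x":0,"y":0,"z":0,"yaw":0,"gripper":1},{"x":0,"y":0,"z":0,"yaw":0,"gripper":1},{"x":0,"y":0,"z":0,"yaw":0,"gripper":1}]'
python3 -m inch '[{"x":0,"y":0,"z":-1,"yaw":0,"gripper":1},{"x":0,"y":0,"z":-2,"yaw":0,"gripper":1},{"x":0,"y":0,"z":-2.5,"yaw":0,"gripper":1},{"x":0,"y":0,"z":-2.5,"yaw":0,"gripper":1},{"x":0,"y":0,"z":-2.5,"yaw":0,"gripper":1},{"x":0,"y":0,"z":-2.5,"yaw":0,"gripper":1},{"x":0,"y":0,"z":0,"yaw":0,"gripper":1},{"x":0,"y":0,"z":0,"yaw":0,"gripper":1}]'
python3 - <<'E'
from h import *
grab("3")
for n,r in(("top",(238,118,300,170)),("scene",(290,236,368,290))):
    for c,A,b in blobs(n,r,150,255,smax=60,close=4,amin=200): print("fins",n,c.round(1),round(A),b.round(1).tolist(),[onz(n,p,53)[:2].round(0).tolist() for p in b])
a=cv2.resize(V["top"]["pixels"][115:195,225:325],None,fx=6,fy=6,interpolation=cv2.INTER_CUBIC)[:,:,::-1]
b=cv2.resize(V["scene"]["pixels"][70:190,280:420],None,fx=4,fy=4)[:,:,::-1]
c=np.zeros((480,800,3),np.uint8); c[:,:600]=a; cv2.imwrite("pics/c5.png",c[:,:600]); cv2.imwrite("pics/c6.png",b)
E
```

```text
time_s: 23.13
ee_pos: [357.7, 346.6, 52.8]
ee_rot: [180.0, -0.0, 0.0]
force: [0.4, -0.4, -0.1]
gripper_width: 90.9
time_s: 23.8
ee_pos: [358.3, 347.2, 184.8]
ee_rot: [-179.8, -0.2, 0.0]
force: [0.2, -0.5, 0.7]
gripper_width: 91.2
fins top [265.7 165.2] 252 [[249.9, 169.4], [249.9, 159.9], [280.6, 159.9], [280.6, 169.4]] [[596.0, 59.0], [619.0, 59.0], [618.0, -16.0], [594.0, -15.0]]
fins top [268.5 140.4] 949 [[248.6, 128.7], [287.2, 126.6], [288.6, 152.4], [250.0, 154.4]] [[697.0, 61.0], [700.0, -33.0], [636.0, -35.0], [633.0, 58.0]]
fins scene [319.7 254.8] 1613 [[284.1, 239.7], [317.5, 215.0], [351.0, 260.2], [317.6, 284.9]] [[575.0, -45.0], [559.0, 61.0], [701.0, 61.0], [712.0, -41.0]]
```

View pics/c5.png

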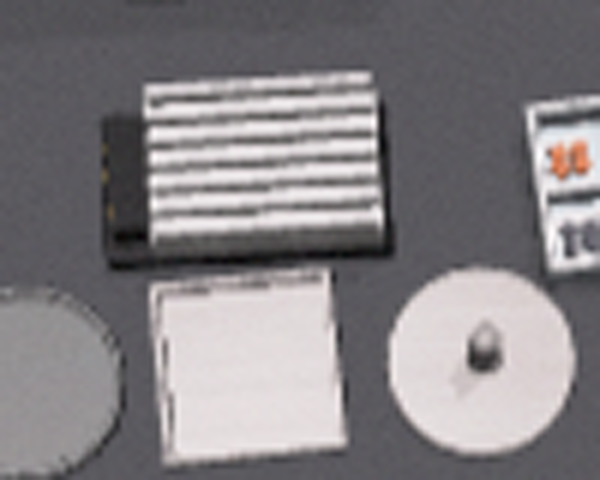

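View pics/c6.png

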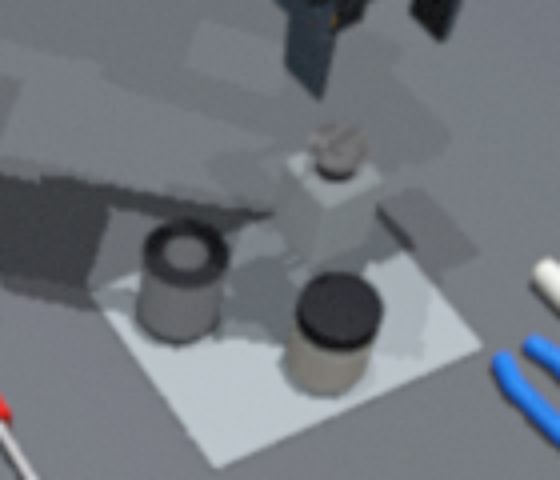

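All three stand on the mat, with crop positions for the spool at (183,285), the jar at (335,330) and the dispenser at (330,200). The unit hasn't moved. I need the holder rod height before I pick the grasp height, so I triangulate the rod ends.

```bash
python3 - <<'E'
from h import *
load()
P=[]
for l,t,s in(("L+x",(482,372),(258,77)),("L-x",(517,468),(193,28)),("R+x",(716,297),(98,222)),("R-x",(748,394),(37,163)),):
    p=tri((170+t[0]/2.9,118+t[1]/2.9),(120+s[0]/2.7,190+s[1]/2.7)); P.append(p[0]); print(l,p)
print(np.mean(P,0),np.linalg.norm(P[0]-P[1]))
for l,t,s in(("jawL+x",(516,353),(238,93)),("jawL-x",(557,463),(170,30)),("jawR+x",(680,300),(118,202)),("jawR-x",(726,407),(50,132))):
    print(l,tri((170+t[0]/2.9,118+t[1]/2.9),(120+s[0]/2.7,190+s[1]/2.7)))
E
python3 -m inch '[{"x":2.58,"y":2.72,"z":0,"yaw":0,"gripper":1},{"x":2.58,"y":2.72,"z":0,"yaw":0,"gripper":1},{"x":2.58,"y":2.72,"z":0,"yaw":0,"gripper":1},{"x":2.58,"y":2.72,"z":0,"yaw":0,"gripper":1},{"x":2.58,"y":2.72,"z":0,"yaw":0,"gripper":1},{"x":2.58,"y":2.72,"z":0,"yaw":0,"gripper":1},{"x":2.58,"y":2.72,"z":0,"yaw":0,"gripper":1},{"x":2.58,"y":2.72,"z":0,"yaw":0,"gripper":1},{"x":2.58,"y":2.72,"z":0,"yaw":0,"gripper":1},{"x":2.58,"y":2.72,"z":0,"yaw":0,"gripper":1},{"x":2.58,"y":2.72,"z":0,"yaw":0,"gripper":1},{"x":2.58,"y":2.72,"z":0,"yaw":0,"gripper":1}]'
python3 -m inch '[{"x":0,"y":0,"z":0,"yaw":-1,"gripper":1},{"x":0,"y":0,"z":0,"yaw":-1,"gripper":1},{"x":0,"y":0,"z":0,"yaw":-1,"gripper":1},{"x":0,"y":0,"z":0,"yaw":-1,"gripper":1},{"x":0,"y":0,"z":0,"yaw":-1,"gripper":1},{"x":0,"y":0,"z":0,"yaw":-1,"gripper":1},{"x":0,"y":0,"z":0,"yaw":-1,"gripper":1},{"x":0,"y":0,"z":0,"yaw":-1,"gripper":1},{"x":0,"y":0,"z":0,"yaw":-1,"gripper":1},{"x":0,"y":0,"z":0,"yaw":-1,"gripper":1},{"x":0,"y":0,"z":0,"yaw":-1,"gripper":1},{"x":0,"y":0,"z":0,"yaw":-1,"gripper":1}]'
python3 -m inch '[{"x":0,"y":0,"z":0,"yaw":-1,"gripper":1},{"x":0,"y":0,"z":0,"yaw":-1,"gripper":1},{"x":0,"y":0,"z":0,"yaw":-1,"gripper":1},{"x":0,"y":0,"z":0,"yaw":-1,"gripper":1},{"x":0,"y":0,"z":0,"yaw":-1,"gripper":1},{"x":0,"y":0,"z":0,"yaw":-1,"gripper":1},{"x":0,"y":0,"z":0,"yaw":-0.4,"gripper":1},{"x":0,"y":0,"z":0,"yaw":0,"gripper":1},{"x":0,"y":0,"z":0,"yaw":0,"gripper":1}]'
```

```text
L+x (array([ 409.1, -149.3,   -1.2]), np.float64(0.2))
L-x (array([ 326.8, -177.3,   -3.4]), np.float64(1.2))
R+x (array([ 471.1, -345.7,    8.2]), np.float64(9.1))
R-x (array([ 388.2, -369.1,    6.3]), np.float64(8.3))
[ 398.8   -260.35     2.475] 86.9605082781834
jawL+x (array([ 424.1, -176.4,   15.5]), np.float64(0.3))
jawL-x (array([ 333.3, -203.9,   24. ]), np.float64(4.5))
jawR+x (array([ 466.6, -318.4,   10.9]), np.float64(0.4))
jawR-x (array([ 376.9, -345.2,   25. ]), np.float64(5.0))
time_s: 24.9
ee_pos: [667.5, 18.8, 180.8]
ee_rot: [-180.0, 0.2, 0.0]
force: [0.6, 1.0, -0.6]
gripper_width: 91.1
time_s: 25.9
ee_pos: [666.5, 20.4, 180.7]
ee_rot: [-179.8, 0.1, 60.3]
force: [0.3, 0.3, 0.3]
gripper_width: 91.2
time_s: 26.65
ee_pos: [666.8, 20.4, 181.3]
ee_rot: [-179.8, 0.0, 92.0]
force: [-0.3, -0.0, -0.3]
gripper_width: 91.0
```

The rods are ±43 mm across and low, and the holder centre comes out at about (400,-261). I'll take the unit 8 mm above its centre so the fingertips clear the rods when it is set down.

```bash
python3 -m inch '[{"x":0,"y":0,"z":1,"yaw":0,"gripper":1},{"x":0,"y":0,"z":1.5,"yaw":0,"gripper":1},{"x":0,"y":0,"z":1.5,"yaw":0,"gripper":1},{"x":0,"y":0,"z":1.5,"yaw":0,"gripper":1},{"x":0,"y":0,"z":1.5,"yaw":0,"gripper":1},{"x":0,"y":0,"z":1,"yaw":0,"gripper":1},{"x":0,"y":0,"z":0.5,"yaw":0,"gripper":1},{"x":0,"y":0,"z":0,"yaw":0,"gripper":1},{"x":0,"y":0,"z":0,"yaw":0,"gripper":1}]'
python3 - <<'E'
from h import *
grab("4")
cv2.imwrite("pics/c7.png",cv2.resize(V["scene"]["pixels"][170:330,250:400],None,fx=3.7,fy=3.7)[:,:,::-1])
E
```

```text
time_s: 27.4
ee_pos: [667.7, 20.4, 97.9]
ee_rot: [180.0, 0.0, 92.0]
force: [-0.7, -0.2, 0.0]
gripper_width: 91.3
```

View pics/c7.png

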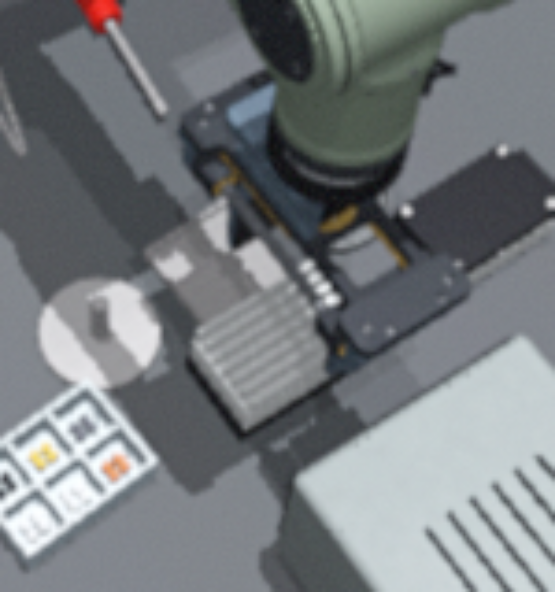

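The gripper straddles the unit, clear of the station and of the plain unit. Going down and closing.

```bash
python3 -m inch '[{"x":0,"y":0,"z":1,"yaw":0,"gripper":1},{"x":0,"y":0,"z":1.2,"yaw":0,"gripper":1},{"x":0,"y":0,"z":1.2,"yaw":0,"gripper":1},{"x":0,"y":0,"z":1,"yaw":0,"gripper":1},{"x":0,"y":0,"z":0.6,"yaw":0,"gripper":1},{"x":0,"y":0,"z":0.3,"yaw":0,"gripper":1},{"x":0,"y":0,"z":0,"yaw":0,"gripper":1},{"x":0,"y":0,"z":0,"yaw":0,"gripper":1}]'
python3 -m inch '[{"x":0,"y":0,"z":0,"yaw":0,"gripper":-1},{"x":0,"y":0,"z":0,"yaw":0,"gripper":-1},{"x":0,"y":0,"z":0,"yaw":0,"gripper":-1},{"x":0,"y":0,"z":0,"yaw":0,"gripper":-1},{"x":0,"y":0,"z":0,"yaw":0,"gripper":-1},{"x":0,"y":0,"z":0,"yaw":0,"gripper":-1},{"x":0,"y":0,"z":0,"yaw":0,"gripper":-1},{"x":0,"y":0,"z":0,"yaw":0,"gripper":-1},{"x":0,"y":0,"z":0,"yaw":0,"gripper":-1},{"x":0,"y":0,"z":0,"yaw":0,"gripper":-1}]' 35
```

```text
time_s: 28.17
ee_pos: [667.7, 20.4, 44.8]
ee_rot: [180.0, 0.0, 92.0]
force: [-0.3, -0.4, -0.1]
gripper_width: 91.5
time_s: 29.0
ee_pos: [667.6, 20.4, 45.2]
ee_rot: [180.0, 0.0, 92.0]
force: [-1.0, 0.0, 2.8]
gripper_width: 61.8
```

```bash
python3 -m inch '[{"x":0,"y":0,"z":-0.5,"yaw":0,"gripper":-1},{"x":0,"y":0,"z":-1.2,"yaw":0,"gripper":-1},{"x":0,"y":0,"z":-1.5,"yaw":0,"gripper":-1},{"x":0,"y":0,"z":-1.7,"yaw":0,"gripper":-1},{"x":0,"y":0,"z":-1.7,"yaw":0,"gripper":-1},{"x":0,"y":0,"z":-1.7,"yaw":0,"gripper":-1},{"x":0,"y":0,"z":-1.7,"yaw":0,"gripper":-1},{"x":0,"y":0,"z":-1.5,"yaw":0,"gripper":-1},{"x":0,"y":0,"z":-1,"yaw":0,"gripper":-1},{"x":0,"y":0,"z":-0.5,"yaw":0.4,"gripper":-1},{"x":0,"y":0,"z":0,"yaw":0,"gripper":-1}]'
python3 -m inch '[{"x":-1.1,"y":-1.1,"z":0,"yaw":0,"gripper":-1},{"x":-2.4,"y":-2.3,"z":0,"yaw":0,"gripper":-1},{"x":-2.5,"y":-2.4,"z":0,"yaw":0,"gripper":-1},{"x":-2.5,"y":-2.4,"z":0,"yaw":0,"gripper":-1},{"x":-2.5,"y":-2.4,"z":0,"yaw":0,"gripper":-1},{"x":-2.5,"y":-2.4,"z":0,"yaw":0,"gripper":-1},{"x":-2.5,"y":-2.4,"z":0,"yaw":0,"gripper":-1},{"x":-2.5,"y":-2.4,"z":0,"yaw":0,"gripper":-1},{"x":-2.5,"y":-2.4,"z":0,"yaw":0,"gripper":-1},{"x":-2.5,"y":-2.4,"z":0,"yaw":0,"gripper":-1},{"x":-2.5,"y":-2.2,"z":0,"yaw":0,"gripper":-1},{"x":-2.1,"y":-2,"z":0,"yaw":0,"gripper":-1}]'
python3 -m inch '[{"x":0,"y":0,"z":0,"yaw":-0.8,"gripper":-1},{"x":0,"y":0,"z":0,"yaw":-0.8,"gripper":-1},{"x":0,"y":0,"z":0,"yaw":-0.8,"gripper":-1},{"x":0,"y":0,"z":0,"yaw":-0.9,"gripper":-1},{"x":0,"y":0,"z":0,"yaw":0,"gripper":-1},{"x":0,"y":0,"z":0,"yaw":0,"gripper":-1},{"x":0,"y":0,"z":0,"yaw":0,"gripper":-1}]'
```

```text
time_s: 29.92
ee_pos: [668.1, 20.4, 176.6]
ee_rot: [179.8, 0.0, 90.0]
force: [-0.1, -0.3, -3.2]
gripper_width: 61.8
time_s: 30.92
ee_pos: [397.6, -261.7, 174.5]
ee_rot: [-179.9, -0.0, 90.1]
force: [-0.0, 0.1, -2.4]
gripper_width: 61.9
time_s: 31.5
ee_pos: [399.4, -260.5, 174.7]
ee_rot: [-180.0, -0.0, 106.5]
force: [0.3, 0.8, -2.4]
gripper_width: 61.5
```

```bash
python3 -m inch '[{"x":0,"y":0,"z":1,"yaw":0,"gripper":-1},{"x":0,"y":0,"z":1.5,"yaw":0,"gripper":-1},{"x":0,"y":0,"z":1.5,"yaw":0,"gripper":-1},{"x":0,"y":0,"z":1.5,"yaw":0,"gripper":-1},{"x":0,"y":0,"z":1.5,"yaw":0,"gripper":-1},{"x":0,"y":0,"z":1.5,"yaw":0,"gripper":-1},{"x":0,"y":0,"z":1,"yaw":0,"gripper":-1},{"x":0,"y":0,"z":0.5,"yaw":0,"gripper":-1},{"x":0,"y":0,"z":0,"yaw":0,"gripper":-1},{"x":0,"y":0,"z":0,"yaw":0,"gripper":-1}]'
python3 - <<'E'
from h import *
grab("5")
a=cv2.resize(V["scene"]["pixels"][170:300,110:240],None,fx=3,fy=3,interpolation=cv2.INTER_CUBIC)[:,:,::-1]
b=cv2.resize(V["top"]["pixels"][190:320,320:450],None,fx=3,fy=3,interpolation=cv2.INTER_CUBIC)[:,:,::-1]
cv2.imwrite("pics/c8.png",np.hstack([a,b]))
E
```

```text
time_s: 32.33
ee_pos: [399.7, -260.7, 74.7]
ee_rot: [-180.0, -0.0, 106.5]
force: [-0.0, -0.7, -2.9]
gripper_width: 61.7
```

View pics/c8.png

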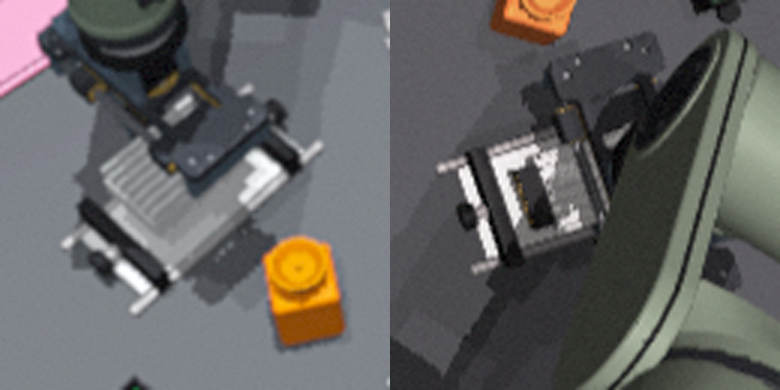

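```bash
python3 - <<'E'
from h import *
load("5")
c=np.array([400,-261]);a=np.radians(106.6);y=np.array([np.cos(a),np.sin(a)]);x=np.array([y[1],-y[0]])
# connector corners (its upper left corners), z between 55 and 75 ; jaw inner edge top z35
for l,p,zs in(("conn far-left",(511,168),(60,72)),("conn near-left",(527,226),(60,72)),("jawL inner +x",(486,150),(35,)),("jawL inner -x",(521,262),(35,)),("jawL outer +x",(471,151),(35,)),("jawL outer -x",(505,265),(35,))):
    for z in zs:
        w=onz("top",(320+(p[0]-390)/3,190+p[1]/3),z)[:2]-c; print(l,z,"x",round(w@x,1),"y",round(w@y,1))
E
```

```text
conn far-left 60 x 24.8 y 58.3
conn far-left 72 x 25.2 y 60.5
conn near-left 60 x -21.2 y 60.9
conn near-left 72 x -20.3 y 63.1
jawL inner +x 35 x 43.7 y 68.1
jawL inner -x 35 x -48.5 y 70.1
jawL outer +x 35 x 46.6 y 79.7
jawL outer -x 35 x -46.9 y 82.9
```

The unit's +y end is 7–9 mm from the left jaw, where 10 mm would be centred. I shift it by -1.5 mm along y and lower it.

```bash
python3 -m inch '[{"x":-0.15,"y":0,"z":0,"yaw":0,"gripper":-1},{"x":0,"y":0,"z":0.8,"yaw":0,"gripper":-1},{"x":0,"y":0,"z":0.8,"yaw":0,"gripper":-1},{"x":0,"y":0,"z":0.8,"yaw":0,"gripper":-1},{"x":0,"y":0,"z":0.6,"yaw":0,"gripper":-1},{"x":0,"y":0,"z":0.3,"yaw":0,"gripper":-1},{"x":0,"y":0,"z":0.1,"yaw":0,"gripper":-1},{"x":0,"y":0,"z":0,"yaw":0,"gripper":-1},{"x":0,"y":0,"z":0,"yaw":0,"gripper":-1}]'
for i in 1 2 3; do python3 -m inch '[{"x":0,"y":0,"z":0.1,"yaw":0,"gripper":-1},{"x":0,"y":0,"z":0,"yaw":0,"gripper":-1},{"x":0,"y":0,"z":0,"yaw":0,"gripper":-1}]' | grep -E "pos|force"; done
```

```text
time_s: 33.18
ee_pos: [400.2, -262.3, 40.9]
ee_rot: [180.0, 0.0, 106.5]
force: [-0.5, 0.1, -2.8]
gripper_width: 61.4
ee_pos: [400.2, -262.3, 40.0]
force: [0.0, -0.4, -2.6]
ee_pos: [400.0, -262.2, 38.9]
force: [0.5, -0.7, -1.4]
ee_pos: [400.2, -262.3, 38.1]
force: [-0.6, -0.1, 0.8]
```

Contact comes at TCP z 38.1, as predicted. I release, rise, turn back to yaw 0 and look.

```bash
python3 -m inch '[{"x":0,"y":0,"z":0,"yaw":0,"gripper":1},{"x":0,"y":0,"z":0,"yaw":0,"gripper":1},{"x":0,"y":0,"z":0,"yaw":0,"gripper":1},{"x":0,"y":0,"z":0,"yaw":0,"gripper":1},{"x":0,"y":0,"z":0,"yaw":0,"gripper":1},{"x":0,"y":0,"z":0,"yaw":0,"gripper":1},{"x":0,"y":0,"z":0,"yaw":0,"gripper":1},{"x":0,"y":0,"z":0,"yaw":0,"gripper":1}]'
python3 -m inch '[{"x":0,"y":0,"z":-1,"yaw":0,"gripper":1},{"x":0,"y":0,"z":-2,"yaw":0,"gripper":1},{"x":0,"y":0,"z":-2.5,"yaw":0,"gripper":1},{"x":0,"y":0,"z":-2.5,"yaw":0,"gripper":1},{"x":0,"y":0,"z":-2.5,"yaw":0,"gripper":1},{"x":0,"y":0,"z":-2.5,"yaw":0,"gripper":1},{"x":0,"y":0,"z":-1.5,"yaw":0.32,"gripper":1},{"x":0,"y":0,"z":0,"yaw":1,"gripper":1},{"x":0,"y":0,"z":0,"yaw":1,"gripper":1},{"x":0,"y":0,"z":0,"yaw":1,"gripper":1}]'
python3 -m inch '[{"x":0,"y":0,"z":0,"yaw":1,"gripper":1},{"x":0,"y":0,"z":0,"yaw":1,"gripper":1},{"x":0,"y":0,"z":0,"yaw":1,"gripper":1},{"x":0,"y":0,"z":0,"yaw":1,"gripper":1},{"x":0,"y":0,"z":0,"yaw":1,"gripper":1},{"x":0,"y":0,"z":0,"yaw":1,"gripper":1},{"x":0,"y":0,"z":0,"yaw":1,"gripper":1},{"x":0,"y":0,"z":0,"yaw":1,"gripper":1},{"x":0,"y":0,"z":0,"yaw":1,"gripper":1},{"x":0,"y":0,"z":0,"yaw":1,"gripper":1},{"x":0,"y":0,"z":0,"yaw":1,"gripper":1},{"x":0,"y":0,"z":0,"yaw":1,"gripper":1}]'
python3 -m inch '[{"x":0,"y":0,"z":0,"yaw":1,"gripper":1},{"x":0,"y":0,"z":0,"yaw":1,"gripper":1},{"x":0,"y":0,"z":0,"yaw":1,"gripper":1},{"x":0,"y":0,"z":0,"yaw":1,"gripper":1},{"x":0,"y":0,"z":0,"yaw":1,"gripper":1},{"x":0,"y":0,"z":0,"yaw":1,"gripper":1},{"x":0,"y":0,"z":0,"yaw":0,"gripper":1},{"x":0,"y":0,"z":0,"yaw":0,"gripper":1}]'
```

```text
time_s: 34.6
ee_pos: [400.0, -262.2, 37.9]
ee_rot: [180.0, 0.0, 106.5]
force: [-0.4, -0.5, -0.8]
gripper_width: 91.3
time_s: 35.43
ee_pos: [400.1, -262.2, 183.3]
ee_rot: [180.0, 0.0, 89.7]
force: [0.1, -0.1, -0.2]
gripper_width: 91.0
time_s: 36.43
ee_pos: [399.9, -262.1, 182.8]
ee_rot: [-180.0, 0.0, 29.7]
force: [-0.8, 0.2, -0.2]
gripper_width: 91.1
time_s: 37.1
ee_pos: [399.9, -262.1, 182.8]
ee_rot: [-180.0, 0.0, 0.1]
force: [-0.1, 0.6, -0.5]
gripper_width: 91.5
```

```bash
python3 -m inch '[{"x":0,"y":-3.4,"z":0,"yaw":0,"gripper":1},{"x":0,"y":-3.4,"z":0,"yaw":0,"gripper":1},{"x":0,"y":-3.4,"z":0,"yaw":0,"gripper":1},{"x":0,"y":-3.4,"z":0,"yaw":0,"gripper":1},{"x":0,"y":-3.4,"z":0,"yaw":0,"gripper":1},{"x":0,"y":-3.4,"z":0,"yaw":0,"gripper":1},{"x":0,"y":-3.4,"z":0,"yaw":0,"gripper":1},{"x":0,"y":-3.4,"z":0,"yaw":0,"gripper":1},{"x":0,"y":-3.4,"z":0,"yaw":0,"gripper":1}]'
python3 -m inch '[{"x":-0.5,"y":-3.4,"z":0,"yaw":0,"gripper":1},{"x":-0.5,"y":-3.4,"z":0,"yaw":0,"gripper":1},{"x":-0.5,"y":-3.4,"z":0,"yaw":0,"gripper":1},{"x":-0.5,"y":-3.4,"z":0,"yaw":0,"gripper":1},{"x":-0.5,"y":-3.4,"z":0,"yaw":0,"gripper":1},{"x":-0.5,"y":-3.4,"z":0,"yaw":0,"gripper":1},{"x":-0.5,"y":-3.4,"z":0,"yaw":0,"gripper":1},{"x":-0.5,"y":-3.4,"z":0,"yaw":0,"gripper":1},{"x":-0.2,"y":-3.1,"z":0,"yaw":0,"gripper":1},{"x":0,"y":0,"z":0,"yaw":0,"gripper":1},{"x":0,"y":0,"z":0,"yaw":0,"gripper":1},{"x":0,"y":0,"z":0,"yaw":0,"gripper":1}]'
python3 - <<'E'
from h import *
grab("6")
a=cv2.resize(V["scene"]["pixels"][170:300,110:240],None,fx=3,fy=3,interpolation=cv2.INTER_CUBIC)[:,:,::-1]
b=cv2.resize(V["top"]["pixels"][190:320,320:450],None,fx=3,fy=3,interpolation=cv2.INTER_CUBIC)[:,:,::-1]
cv2.imwrite("pics/c9.png",np.hstack([a,b]))
E
```

```text
time_s: 37.85
ee_pos: [400.1, 45.4, 183.0]
ee_rot: [180.0, -0.0, 0.0]
force: [1.2, -0.6, 0.6]
gripper_width: 91.4
time_s: 38.85
ee_pos: [358.5, 346.2, 182.5]
ee_rot: [179.9, 0.0, 0.0]
force: [-0.9, -0.1, -0.6]
gripper_width: 91.1
```

View pics/c9.png

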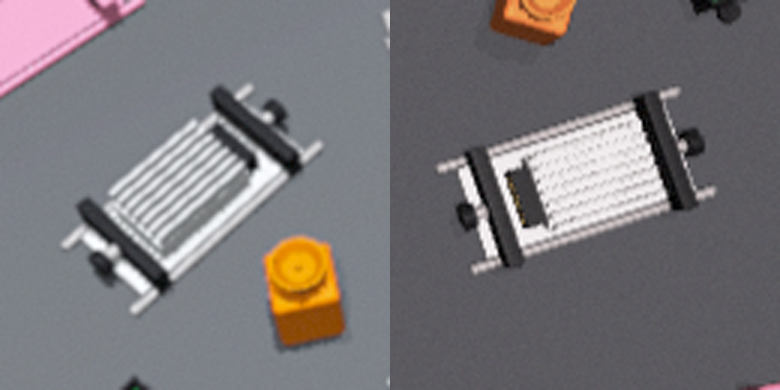

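The unit lies flat between the jaws and in line with the holder (top crop ~(585,178)), with its ends clear. Now the dispenser goes back.

```bash
python3 -m inch '[{"x":0,"y":0,"z":2,"yaw":0,"gripper":1},{"x":0,"y":0,"z":2,"yaw":0,"gripper":1},{"x":0,"y":0,"z":2,"yaw":0,"gripper":1},{"x":0,"y":0,"z":2,"yaw":0,"gripper":1},{"x":0,"y":0,"z":2,"yaw":0,"gripper":1},{"x":0,"y":0,"z":1.5,"yaw":0,"gripper":1},{"x":0,"y":0,"z":1,"yaw":0,"gripper":1},{"x":0,"y":0,"z":0.4,"yaw":0,"gripper":1},{"x":0,"y":0,"z":0,"yaw":0,"gripper":1},{"x":0,"y":0,"z":0,"yaw":0,"gripper":1}]'
python3 -m inch '[{"x":0,"y":0,"z":0,"yaw":0,"gripper":-1},{"x":0,"y":0,"z":0,"yaw":0,"gripper":-1},{"x":0,"y":0,"z":0,"yaw":0,"gripper":-1},{"x":0,"y":0,"z":0,"yaw":0,"gripper":-1},{"x":0,"y":0,"z":0,"yaw":0,"gripper":-1},{"x":0,"y":0,"z":0,"yaw":0,"gripper":-1},{"x":0,"y":0,"z":0,"yaw":0,"gripper":-1},{"x":0,"y":0,"z":0,"yaw":0,"gripper":-1},{"x":0,"y":0,"z":0,"yaw":0,"gripper":-1},{"x":0,"y":0,"z":0,"yaw":0,"gripper":-1}]' 25
python3 -m inch '[{"x":0,"y":0,"z":-0.5,"yaw":0,"gripper":-1},{"x":0,"y":0,"z":-1.5,"yaw":0,"gripper":-1},{"x":0,"y":0,"z":-2,"yaw":0,"gripper":-1},{"x":0,"y":0,"z":-2,"yaw":0,"gripper":-1},{"x":0,"y":0,"z":-2,"yaw":0,"gripper":-1},{"x":0,"y":0,"z":-2,"yaw":0,"gripper":-1},{"x":0,"y":0,"z":-1.5,"yaw":0,"gripper":-1},{"x":0,"y":0,"z":-0.5,"yaw":0,"gripper":-1}]'
python3 -m inch '[{"x":1,"y":1.4,"z":0,"yaw":0,"gripper":-1},{"x":2,"y":2.9,"z":0,"yaw":0,"gripper":-1},{"x":2,"y":2.9,"z":0,"yaw":0,"gripper":-1},{"x":2,"y":2.9,"z":0,"yaw":0,"gripper":-1},{"x":2,"y":2.9,"z":0,"yaw":0,"gripper":-1},{"x":2,"y":2.9,"z":0,"yaw":0,"gripper":-1},{"x":2,"y":2.9,"z":0,"yaw":0,"gripper":-1},{"x":2,"y":2.9,"z":0,"yaw":0,"gripper":-1},{"x":2,"y":2.9,"z":0,"yaw":0,"gripper":-1},{"x":2,"y":2.9,"z":0,"yaw":0,"gripper":-1},{"x":2,"y":2.9,"z":0,"yaw":0,"gripper":-1},{"x":2,"y":2.2,"z":0,"yaw":0,"gripper":-1}]'
python3 -m inch '[{"x":0,"y":0,"z":0,"yaw":0,"gripper":-1},{"x":0,"y":0,"z":0,"yaw":0,"gripper":-1},{"x":0,"y":0,"z":0,"yaw":0,"gripper":-1}]'
```

```text
time_s: 39.78
ee_pos: [359.4, 346.9, 54.4]
ee_rot: [-180.0, -0.1, -0.1]
force: [0.9, -0.7, 0.6]
gripper_width: 91.2
time_s: 40.62
ee_pos: [358.8, 346.9, 53.9]
ee_rot: [-180.0, -0.0, -0.1]
force: [0.7, 0.3, 3.0]
gripper_width: 52.3
time_s: 41.28
ee_pos: [359.5, 347.6, 176.0]
ee_rot: [-179.9, -0.2, -0.1]
force: [0.3, 0.8, -1.4]
gripper_width: 51.8
time_s: 42.28
ee_pos: [588.3, 18.0, 172.6]
ee_rot: [180.0, 0.1, -0.1]
force: [0.7, 0.6, -2.1]
gripper_width: 51.8
time_s: 42.53
ee_pos: [587.3, 20.8, 172.6]
ee_rot: [-180.0, 0.2, -0.1]
force: [0.1, 0.9, -2.5]
gripper_width: 51.8
```

```bash
python3 -m inch '[{"x":0.2,"y":0,"z":1,"yaw":0,"gripper":-1},{"x":0,"y":0,"z":2,"yaw":0,"gripper":-1},{"x":0,"y":0,"z":2,"yaw":0,"gripper":-1},{"x":0,"y":0,"z":2,"yaw":0,"gripper":-1},{"x":0,"y":0,"z":2,"yaw":0,"gripper":-1},{"x":0,"y":0,"z":1,"yaw":0,"gripper":-1},{"x":0,"y":0,"z":0.8,"yaw":0,"gripper":-1},{"x":0,"y":0,"z":0.6,"yaw":0,"gripper":-1},{"x":0,"y":0,"z":0.2,"yaw":0,"gripper":-1},{"x":0,"y":0,"z":0,"yaw":0,"gripper":-1},{"x":0,"y":0,"z":0,"yaw":0,"gripper":-1}]'
for i in 1 2 3; do python3 -m inch '[{"x":0,"y":0,"z":0.1,"yaw":0,"gripper":-1},{"x":0,"y":0,"z":0,"yaw":0,"gripper":-1},{"x":0,"y":0,"z":0,"yaw":0,"gripper":-1}]' | grep -E "pos|force"; done
```

```text
time_s: 43.45
ee_pos: [591.0, 20.6, 58.6]
ee_rot: [180.0, -0.1, -0.1]
force: [-0.4, -0.3, -2.4]
gripper_width: 51.8
ee_pos: [590.6, 20.5, 57.3]
force: [-0.2, -0.5, -3.2]
ee_pos: [590.4, 20.6, 55.8]
force: [0.1, -0.5, -2.3]
ee_pos: [590.3, 20.6, 54.7]
force: [0.6, -0.3, -2.7]
```

```bash
for i in 1 2 3; do python3 -m inch '[{"x":0,"y":0,"z":0.08,"yaw":0,"gripper":-1},{"x":0,"y":0,"z":0,"yaw":0,"gripper":-1},{"x":0,"y":0,"z":0,"yaw":0,"gripper":-1}]' | grep -E "pos|force"; done
```

```text
ee_pos: [590.4, 20.6, 54.0]
force: [-0.2, 0.2, -1.9]
ee_pos: [590.3, 20.6, 53.2]
force: [-0.3, 0.5, -1.6]
ee_pos: [590.5, 20.6, 52.9]
force: [-1.3, -0.4, 2.9]
```

```bash
python3 -m inch '[{"x":0,"y":0,"z":0,"yaw":0,"gripper":1},{"x":0,"y":0,"z":0,"yaw":0,"gripper":1},{"x":0,"y":0,"z":0,"yaw":0,"gripper":1},{"x":0,"y":0,"z":0,"yaw":0,"gripper":1},{"x":0,"y":0,"z":0,"yaw":0,"gripper":1},{"x":0,"y":0,"z":0,"yaw":0,"gripper":1},{"x":0,"y":0,"z":0,"yaw":0,"gripper":1},{"x":0,"y":0,"z":0,"yaw":0,"gripper":1}]'
python3 -m inch '[{"x":0,"y":0,"z":-1,"yaw":0,"gripper":1},{"x":0,"y":0,"z":-2,"yaw":0,"gripper":1},{"x":0,"y":0,"z":-2.5,"yaw":0,"gripper":1},{"x":0,"y":0,"z":-2.5,"yaw":0,"gripper":1},{"x":0,"y":0,"z":-2.5,"yaw":0,"gripper":1},{"x":0,"y":0,"z":-2.5,"yaw":0,"gripper":1}]'
python3 -m inch '[{"x":-2.3,"y":-2,"z":0,"yaw":0,"gripper":1},{"x":-2.3,"y":-2,"z":0,"yaw":0,"gripper":1},{"x":-2.3,"y":-2,"z":0,"yaw":0,"gripper":1},{"x":-2.3,"y":-2,"z":0,"yaw":0,"gripper":1},{"x":-2.3,"y":-2,"z":0,"yaw":0,"gripper":1},{"x":-2.3,"y":-2,"z":0,"yaw":0,"gripper":1},{"x":-2.3,"y":-2,"z":0,"yaw":0,"gripper":1},{"x":-2.3,"y":-2,"z":0,"yaw":0,"gripper":1},{"x":-2.3,"y":-2,"z":0,"yaw":0,"gripper":1},{"x":-2.3,"y":-1.9,"z":0,"yaw":0,"gripper":1},{"x":0,"y":0,"z":0,"yaw":0,"gripper":1},{"x":0,"y":0,"z":0,"yaw":0,"gripper":1}]'
python3 -m inch '[{"x":0,"y":0,"z":2,"yaw":0,"gripper":1},{"x":0,"y":0,"z":2,"yaw":0,"gripper":1},{"x":0,"y":0,"z":2,"yaw":0,"gripper":1},{"x":0,"y":0,"z":2,"yaw":0,"gripper":1},{"x":0,"y":0,"z":2,"yaw":0,"gripper":1},{"x":0,"y":0,"z":1.5,"yaw":0,"gripper":1},{"x":0,"y":0,"z":1,"yaw":0,"gripper":1},{"x":0,"y":0,"z":0.7,"yaw":0,"gripper":1},{"x":0,"y":0,"z":0,"yaw":0,"gripper":1},{"x":0,"y":0,"z":0,"yaw":0,"gripper":1}]'
```

```text
time_s: 45.62
ee_pos: [590.4, 20.6, 52.4]
ee_rot: [180.0, -0.0, -0.1]
force: [-0.0, -0.4, 0.8]
gripper_width: 91.1
time_s: 46.12
ee_pos: [590.3, 20.6, 184.5]
ee_rot: [180.0, -0.0, -0.1]
force: [0.4, 0.4, -0.1]
gripper_width: 91.3
time_s: 47.12
ee_pos: [360.1, 220.5, 183.3]
ee_rot: [-180.0, -0.1, 0.1]
force: [0.7, 0.6, 0.8]
gripper_width: 91.3
time_s: 47.95
ee_pos: [361.4, 219.6, 50.6]
ee_rot: [180.0, -0.0, -0.1]
force: [-0.6, 0.0, -0.3]
gripper_width: 91.3
```

```bash
python3 -m inch '[{"x":0,"y":0,"z":0,"yaw":0,"gripper":-1},{"x":0,"y":0,"z":0,"yaw":0,"gripper":-1},{"x":0,"y":0,"z":0,"yaw":0,"gripper":-1},{"x":0,"y":0,"z":0,"yaw":0,"gripper":-1},{"x":0,"y":0,"z":0,"yaw":0,"gripper":-1},{"x":0,"y":0,"z":0,"yaw":0,"gripper":-1},{"x":0,"y":0,"z":0,"yaw":0,"gripper":-1},{"x":0,"y":0,"z":0,"yaw":0,"gripper":-1},{"x":0,"y":0,"z":0,"yaw":0,"gripper":-1},{"x":0,"y":0,"z":0,"yaw":0,"gripper":-1}]' 30
python3 -m inch '[{"x":0,"y":0,"z":-0.5,"yaw":0,"gripper":-1},{"x":0,"y":0,"z":-1.5,"yaw":0,"gripper":-1},{"x":0,"y":0,"z":-2,"yaw":0,"gripper":-1},{"x":0,"y":0,"z":-2,"yaw":0,"gripper":-1},{"x":0,"y":0,"z":-2,"yaw":0,"gripper":-1},{"x":0,"y":0,"z":-2,"yaw":0,"gripper":-1},{"x":0,"y":0,"z":-1.5,"yaw":0,"gripper":-1},{"x":0,"y":0,"z":-0.5,"yaw":0,"gripper":-1}]'
python3 - <<'E'
from h import *
load("3")
for l,z,rt,rs in(("disc",8,(287,154,323,194),(248,225,296,276)),):
    for n,r in(("top",rt),("scene",rs)):
        for c,A,b in blobs(n,r,140,255,amin=150,close=5): print(l,n,c.round(1),round(A),onz(n,c,z).round(1))
for p,z in(((306.1,169.2),54),((305.3,175),8)): print(onz("top",p,z).round(1))
for c,A,b in blobs("top",(205,155,248,198),105,190,amin=300,close=3): print("dish",c.round(1),round(A),onz("top",c,8).round(1))
load("2")
for c,A,b in blobs("scene",(252,240,296,278),140,255,amin=150,close=5): print("disc scene2",c.round(1),round(A),onz("scene",c,8).round(1))
E
```

```text
time_s: 48.78
ee_pos: [360.8, 219.9, 50.7]
ee_rot: [180.0, -0.0, -0.1]
force: [-0.3, -1.4, 4.9]
gripper_width: 58.3
time_s: 49.45
ee_pos: [361.3, 220.4, 172.1]
ee_rot: [-179.9, -0.2, -0.1]
force: [0.7, 0.7, -3.7]
gripper_width: 58.6
disc top [306.  173.8] 821 [591.8 -78.3   8. ]
disc scene [277.  259.8] 871 [593.5 -76.    8. ]
[593.4 -76.5  54. ]
[588.9 -76.5   8. ]
dish [229.  178.4] 794 [584.  115.8   8. ]
disc scene2 [276.7 260.2] 902 [594.3 -77.2   8. ]
```

```bash
python3 -m inch '[{"x":1,"y":1,"z":0,"yaw":0,"gripper":-1},{"x":2,"y":2.5,"z":0,"yaw":0,"gripper":-1},{"x":2,"y":2.6,"z":0,"yaw":0,"gripper":-1},{"x":2,"y":2.6,"z":0,"yaw":0,"gripper":-1},{"x":2,"y":2.6,"z":0,"yaw":0,"gripper":-1},{"x":2,"y":2.6,"z":0,"yaw":0,"gripper":-1},{"x":2,"y":2.6,"z":0,"yaw":0,"gripper":-1},{"x":2,"y":2.7,"z":0,"yaw":0,"gripper":-1},{"x":2,"y":2.7,"z":0,"yaw":0,"gripper":-1},{"x":2,"y":2.7,"z":0,"yaw":0,"gripper":-1},{"x":2,"y":2.7,"z":0,"yaw":0,"gripper":-1},{"x":2,"y":2.4,"z":0,"yaw":0,"gripper":-1}]'
python3 -m inch '[{"x":0,"y":0,"z":0,"yaw":0,"gripper":-1},{"x":0,"y":0,"z":0,"yaw":0,"gripper":-1},{"x":0,"y":0,"z":0,"yaw":0,"gripper":-1},{"x":0,"y":0,"z":1,"yaw":0,"gripper":-1},{"x":0,"y":0,"z":1.5,"yaw":0,"gripper":-1},{"x":0,"y":0,"z":1,"yaw":0,"gripper":-1},{"x":0,"y":0,"z":0.5,"yaw":0,"gripper":-1},{"x":0,"y":0,"z":0,"yaw":0,"gripper":-1},{"x":0,"y":0,"z":0,"yaw":0,"gripper":-1},{"x":0,"y":0,"z":0,"yaw":0,"gripper":-1}]'
python3 - <<'E'
from h import *
grab("7")
cv2.imwrite("pics/c10.png",cv2.resize(V["scene"]["pixels"][170:300,220:370],None,fx=4,fy=4,interpolation=cv2.INTER_CUBIC)[:,:,::-1])
E
```

```text
time_s: 50.45
ee_pos: [590.1, -79.1, 168.6]
ee_rot: [-180.0, 0.2, -0.1]
force: [0.6, 0.6, -3.3]
gripper_width: 58.4
time_s: 51.28
ee_pos: [590.7, -77.3, 131.1]
ee_rot: [180.0, -0.1, -0.1]
force: [-0.0, 0.0, -3.4]
gripper_width: 58.3
```

View pics/c10.png

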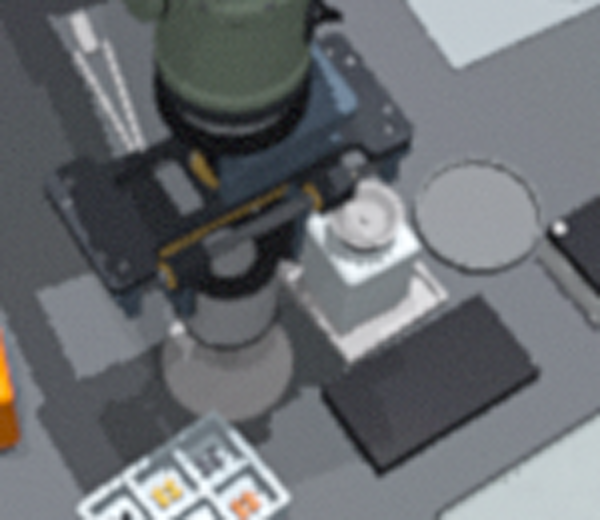

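The dispenser sits in its tray (crop ~(360,280)) and the spool hangs over its stand. I lower in steps and watch the force.

```bash
for i in 1 2; do python3 -m inch '[{"x":0.05,"y":0,"z":0.9,"yaw":0,"gripper":-1},{"x":0,"y":0,"z":0.9,"yaw":0,"gripper":-1},{"x":0,"y":0,"z":0,"yaw":0,"gripper":-1},{"x":0,"y":0,"z":0,"yaw":0,"gripper":-1}]' | grep -E "pos|force"; done
```

```text
ee_pos: [589.9, -77.3, 111.3]
force: [0.1, -0.3, -3.2]
ee_pos: [590.6, -77.3, 93.4]
force: [0.1, -0.0, -3.5]
```

```bash
for i in 1 2 3; do python3 -m inch '[{"x":0,"y":0,"z":0.6,"yaw":0,"gripper":-1},{"x":0,"y":0,"z":0.6,"yaw":0,"gripper":-1},{"x":0,"y":0,"z":0,"yaw":0,"gripper":-1},{"x":0,"y":0,"z":0,"yaw":0,"gripper":-1}]' | grep -E "pos|force"; done
```

```text
ee_pos: [590.9, -77.4, 81.9]
force: [0.4, -0.3, -3.5]
ee_pos: [590.8, -77.3, 69.8]
force: [-0.3, 0.4, -3.7]
ee_pos: [590.8, -77.4, 57.8]
force: [0.1, -0.3, -3.9]
```

```bash
for i in 1 2 3 4; do python3 -m inch '[{"x":0,"y":0,"z":0.1,"yaw":0,"gripper":-1},{"x":0,"y":0,"z":0,"yaw":0,"gripper":-1},{"x":0,"y":0,"z":0,"yaw":0,"gripper":-1}]' | grep -E "pos|force"; done
```

```text
ee_pos: [591.4, -77.4, 57.6]
force: [0.5, 0.7, -2.9]
ee_pos: [591.3, -77.4, 56.5]
force: [-0.0, -0.4, -2.5]
ee_pos: [591.2, -77.4, 55.4]
force: [0.0, 0.1, -3.1]
ee_pos: [591.6, -77.4, 54.8]
force: [-0.2, 0.4, 0.4]
```

Seated at the predicted height. I release it, then fetch the jar.

```bash
python3 -m inch '[{"x":0,"y":0,"z":0,"yaw":0,"gripper":1},{"x":0,"y":0,"z":0,"yaw":0,"gripper":1},{"x":0,"y":0,"z":0,"yaw":0,"gripper":1},{"x":0,"y":0,"z":0,"yaw":0,"gripper":1},{"x":0,"y":0,"z":0,"yaw":0,"gripper":1},{"x":0,"y":0,"z":0,"yaw":0,"gripper":1},{"x":0,"y":0,"z":0,"yaw":0,"gripper":1},{"x":0,"y":0,"z":0,"yaw":0,"gripper":1}]'
python3 -m inch '[{"x":0,"y":0,"z":-1,"yaw":0,"gripper":1},{"x":0,"y":0,"z":-2,"yaw":0,"gripper":1},{"x":0,"y":0,"z":-2.5,"yaw":0,"gripper":1},{"x":0,"y":0,"z":-2.5,"yaw":0,"gripper":1},{"x":0,"y":0,"z":-2.5,"yaw":0,"gripper":1},{"x":0,"y":0,"z":-2.5,"yaw":0,"gripper":1}]'
python3 -m inch '[{"x":-1.18,"y":-3,"z":0,"yaw":0,"gripper":1},{"x":-1.18,"y":-3,"z":0,"yaw":0,"gripper":1},{"x":-1.18,"y":-3,"z":0,"yaw":0,"gripper":1},{"x":-1.18,"y":-3,"z":0,"yaw":0,"gripper":1},{"x":-1.18,"y":-3,"z":0,"yaw":0,"gripper":1},{"x":-1.18,"y":-3,"z":0,"yaw":0,"gripper":1},{"x":-1.18,"y":-3,"z":0,"yaw":0,"gripper":1},{"x":-1.18,"y":-3,"z":0,"yaw":0,"gripper":1},{"x":-1.18,"y":-3,"z":0,"yaw":0,"gripper":1},{"x":-1.18,"y":-3,"z":0,"yaw":0,"gripper":1},{"x":-1.18,"y":-3,"z":0,"yaw":0,"gripper":1},{"x":-1.18,"y":-3.1,"z":0,"yaw":0,"gripper":1}]'
python3 -m inch '[{"x":0,"y":0,"z":0,"yaw":0,"gripper":1},{"x":0,"y":0,"z":2,"yaw":0,"gripper":1},{"x":0,"y":0,"z":2,"yaw":0,"gripper":1},{"x":0,"y":0,"z":2,"yaw":0,"gripper":1},{"x":0,"y":0,"z":2,"yaw":0,"gripper":1},{"x":0,"y":0,"z":2,"yaw":0,"gripper":1},{"x":0,"y":0,"z":1.5,"yaw":0,"gripper":1},{"x":0,"y":0,"z":1.2,"yaw":0,"gripper":1},{"x":0,"y":0,"z":0.8,"yaw":0,"gripper":1},{"x":0,"y":0,"z":0,"yaw":0,"gripper":1},{"x":0,"y":0,"z":0,"yaw":0,"gripper":1}]'
python3 -m inch '[{"x":0,"y":0,"z":0,"yaw":0,"gripper":-1},{"x":0,"y":0,"z":0,"yaw":0,"gripper":-1},{"x":0,"y":0,"z":0,"yaw":0,"gripper":-1},{"x":0,"y":0,"z":0,"yaw":0,"gripper":-1},{"x":0,"y":0,"z":0,"yaw":0,"gripper":-1},{"x":0,"y":0,"z":0,"yaw":0,"gripper":-1},{"x":0,"y":0,"z":0,"yaw":0,"gripper":-1},{"x":0,"y":0,"z":0,"yaw":0,"gripper":-1},{"x":0,"y":0,"z":0,"yaw":0,"gripper":-1},{"x":0,"y":0,"z":0,"yaw":0,"gripper":-1}]' 25
```

```text
time_s: 54.72
ee_pos: [591.3, -77.4, 54.4]
ee_rot: [180.0, 0.0, -0.1]
force: [-0.3, 0.1, 0.1]
gripper_width: 90.8
time_s: 55.22
ee_pos: [591.1, -77.4, 186.5]
ee_rot: [180.0, -0.0, -0.1]
force: [0.3, -0.1, 0.2]
gripper_width: 91.2
time_s: 56.22
ee_pos: [449.4, 285.0, 185.4]
ee_rot: [-180.0, -0.1, -0.1]
force: [0.9, 0.4, 0.2]
gripper_width: 90.9
time_s: 57.13
ee_pos: [450.4, 283.6, 49.8]
ee_rot: [180.0, -0.0, -0.1]
force: [0.3, -0.1, 0.2]
gripper_width: 91.8
time_s: 57.97
ee_pos: [450.2, 283.8, 49.7]
ee_rot: [-180.0, -0.0, -0.1]
force: [-0.4, 0.3, 3.8]
gripper_width: 57.1
```

```bash
python3 -m inch '[{"x":0,"y":0,"z":-0.5,"yaw":0,"gripper":-1},{"x":0,"y":0,"z":-1.5,"yaw":0,"gripper":-1},{"x":0,"y":0,"z":-2,"yaw":0,"gripper":-1},{"x":0,"y":0,"z":-2,"yaw":0,"gripper":-1},{"x":0,"y":0,"z":-2,"yaw":0,"gripper":-1},{"x":0,"y":0,"z":-2,"yaw":0,"gripper":-1},{"x":0,"y":0,"z":-1.5,"yaw":0,"gripper":-1},{"x":0,"y":0,"z":-0.5,"yaw":0,"gripper":-1}]'
python3 -m inch '[{"x":0.8,"y":1,"z":0,"yaw":0,"gripper":-1},{"x":1.6,"y":2,"z":0,"yaw":0,"gripper":-1},{"x":1.7,"y":2,"z":0,"yaw":0,"gripper":-1},{"x":1.7,"y":2,"z":0,"yaw":0,"gripper":-1},{"x":1.7,"y":2,"z":0,"yaw":0,"gripper":-1},{"x":1.7,"y":2,"z":0,"yaw":0,"gripper":-1},{"x":1.7,"y":2,"z":0,"yaw":0,"gripper":-1},{"x":1.7,"y":2,"z":0,"yaw":0,"gripper":-1},{"x":0.85,"y":1.8,"z":0,"yaw":0,"gripper":-1},{"x":0,"y":0,"z":0,"yaw":0,"gripper":-1},{"x":0,"y":0,"z":0,"yaw":0,"gripper":-1}]'
python3 -m inch '[{"x":0,"y":0,"z":1,"yaw":0,"gripper":-1},{"x":0,"y":0,"z":2,"yaw":0,"gripper":-1},{"x":0,"y":0,"z":2,"yaw":0,"gripper":-1},{"x":0,"y":0,"z":2,"yaw":0,"gripper":-1},{"x":0,"y":0,"z":2,"yaw":0,"gripper":-1},{"x":0,"y":0,"z":1.2,"yaw":0,"gripper":-1},{"x":0,"y":0,"z":0.7,"yaw":0,"gripper":-1},{"x":0,"y":0,"z":0.4,"yaw":0,"gripper":-1},{"x":0,"y":0,"z":0.2,"yaw":0,"gripper":-1},{"x":0,"y":0,"z":0,"yaw":0,"gripper":-1},{"x":0,"y":0,"z":0,"yaw":0,"gripper":-1}]'
for i in 1 2 3 4; do python3 -m inch '[{"x":0,"y":0,"z":0.1,"yaw":0,"gripper":-1},{"x":0,"y":0,"z":0,"yaw":0,"gripper":-1},{"x":0,"y":0,"z":0,"yaw":0,"gripper":-1}]' | grep -E "pos|force"; done
```

```text
time_s: 58.63
ee_pos: [451.0, 284.4, 171.7]
ee_rot: [-179.9, -0.2, -0.1]
force: [0.9, 0.3, -2.6]
gripper_width: 57.0
time_s: 59.55
ee_pos: [584.0, 113.9, 167.5]
ee_rot: [180.0, 0.2, -0.2]
force: [-0.6, -0.3, -1.4]
gripper_width: 57.3
time_s: 60.47
ee_pos: [584.9, 115.9, 55.1]
ee_rot: [-180.0, -0.1, -0.1]
force: [-0.0, -0.2, -1.1]
gripper_width: 57.3
ee_pos: [584.6, 115.6, 53.9]
force: [-0.3, 0.1, -1.6]
ee_pos: [584.4, 115.6, 52.4]
force: [-0.3, -0.0, -1.3]
ee_pos: [584.4, 115.6, 51.4]
force: [-0.4, 0.4, -1.8]
ee_pos: [584.3, 115.6, 50.3]
force: [-0.2, -0.0, -2.2]
```

```bash
for i in 1 2; do python3 -m inch '[{"x":0,"y":0,"z":0.06,"yaw":0,"gripper":-1},{"x":0,"y":0,"z":0,"yaw":0,"gripper":-1},{"x":0,"y":0,"z":0,"yaw":0,"gripper":-1}]' | grep -E "pos|force"; done
```

```text
ee_pos: [584.4, 115.6, 49.8]
force: [0.3, 0.1, -1.4]
ee_pos: [584.5, 115.6, 49.7]
force: [-2.4, 0.0, 3.6]
```

Contact. I release it, rise, back away to the side and take the final look.

```bash
python3 -m inch '[{"x":0,"y":0,"z":0,"yaw":0,"gripper":1},{"x":0,"y":0,"z":0,"yaw":0,"gripper":1},{"x":0,"y":0,"z":0,"yaw":0,"gripper":1},{"x":0,"y":0,"z":0,"yaw":0,"gripper":1},{"x":0,"y":0,"z":0,"yaw":0,"gripper":1},{"x":0,"y":0,"z":0,"yaw":0,"gripper":1},{"x":0,"y":0,"z":0,"yaw":0,"gripper":1},{"x":0,"y":0,"z":0,"yaw":0,"gripper":1}]'
python3 -m inch '[{"x":0,"y":0,"z":-1,"yaw":0,"gripper":1},{"x":0,"y":0,"z":-2,"yaw":0,"gripper":1},{"x":0,"y":0,"z":-2.5,"yaw":0,"gripper":1},{"x":0,"y":0,"z":-2.5,"yaw":0,"gripper":1},{"x":0,"y":0,"z":-2.5,"yaw":0,"gripper":1},{"x":0,"y":0,"z":-2.5,"yaw":0,"gripper":1}]'
python3 -m inch '[{"x":-2,"y":-2,"z":0,"yaw":0,"gripper":1},{"x":-2,"y":-2,"z":0,"yaw":0,"gripper":1},{"x":-2,"y":-2,"z":0,"yaw":0,"gripper":1},{"x":-2,"y":-2,"z":0,"yaw":0,"gripper":1},{"x":-2,"y":-2,"z":0,"yaw":0,"gripper":1},{"x":-2,"y":-2,"z":0,"yaw":0,"gripper":1},{"x":-2,"y":-2,"z":0,"yaw":0,"gripper":1},{"x":-2,"y":-2,"z":0,"yaw":0,"gripper":1},{"x":-2,"y":-2,"z":0,"yaw":0,"gripper":1},{"x":-2,"y":-2,"z":0,"yaw":0,"gripper":1},{"x":0,"y":0,"z":0,"yaw":0,"gripper":1},{"x":0,"y":0,"z":0,"yaw":0,"gripper":1}]'
python3 - <<'E'
from h import *
grab("9")
a=cv2.resize(V["scene"]["pixels"][190:300,120:410],None,fx=2.7,fy=2.7,interpolation=cv2.INTER_CUBIC)[:,:,::-1]
b=cv2.resize(V["top"]["pixels"][120:220,150:440],None,fx=2.7,fy=2.7,interpolation=cv2.INTER_CUBIC)[:,:,::-1]
cv2.imwrite("pics/c11.png",np.vstack([a,b]))
E
```

```text
time_s: 62.63
ee_pos: [584.4, 115.6, 49.2]
ee_rot: [180.0, 0.0, -0.1]
force: [0.2, -0.6, 0.2]
gripper_width: 91.1
time_s: 63.13
ee_pos: [584.3, 115.6, 181.4]
ee_rot: [-180.0, -0.0, -0.1]
force: [0.5, -0.3, -0.2]
gripper_width: 91.3
time_s: 64.13
ee_pos: [384.1, 316.6, 180.0]
ee_rot: [-180.0, -0.1, 0.1]
force: [-0.0, 0.3, -0.1]
gripper_width: 91.2
```

View pics/c11.png

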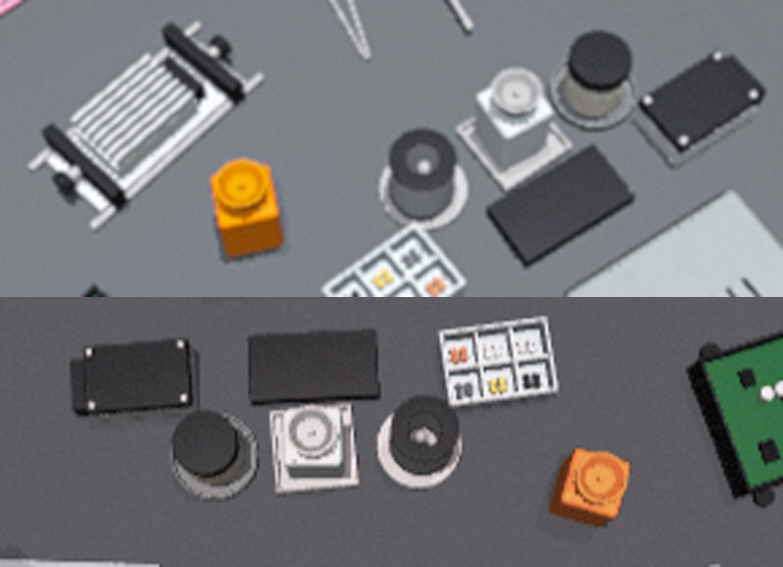

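Both views show the spool over its pin, the dispenser in its tray and the jar in its dish, all upright. The finned unit is in the holder and the plain unit hasn't moved. Handing in.

```bash
python3 -c "
from workcell import env,telemetry
print(telemetry.state()['force'],env.job_done())"
```

```text
the job is handed in; nothing more can be done
[ 0.14950461 -0.15703633  0.1559192 ] None
```

The job is done and handed in at about 64 s on the robot's clock. I moved the spool, jar and dispenser to the mat and laid the finned unit fins up in the holder. I then put the spool back over its pin, the jar in its dish and the dispenser in its tray.

**Last checks:** In the final two-view picture, all three supplies stand upright in their places. The unit lies flat between the jaws and in line with the holder, and the plain unit looks unmoved. Every supply and the unit touched down within about 1 mm of the expected height. The gripper was open and clear, with force readings near zero.

**Disagreements:**
- My measured left-jaw position was about 3 mm off the holder centre I had assumed, so I shifted the unit 1.5 mm before setting it down.
- Estimates of the stand centre differed by up to 5 mm between views, but the spool went down over the pin without any side force.
- I judged the final centring by eye from the pictures and from the tool positions, and did not measure it again.

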